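# Close the sealed vial chest: break the lid stay, lower the lid, press it shut

## Robot

A 6-joint arm with a two-finger parallel gripper is mounted at the origin on a cart in front of the work surface, level with it; the furniture and walls round the work are solid. World frame = base frame: x ahead of the robot, y to its left, z up, the work surface at z = 0. Lengths are in m, angles in degrees, forces in N, time in s.
With the tool pointing down it reaches from about 0.25 to 0.725 m from the base axis. Payload 9.7 kg.
Tool frame: the origin (TCP) lies at the very end of the fingers, on their centre line; the grasp point (between the pads) lies 19 mm behind it; x points along the fingers, y is the direction in which the jaws open and shut, and the axes are right-handed (so a half turn about x gives the same grasp; the last joint's range is limited). The gripper opens to 85 mm and grips with 20 to 120 N. Pads are 22 mm wide; open, the fingers measure 114 mm over their backs; the gripper's body (76 mm by 85 mm) begins 54 mm behind the grasp point. The pads swing forward as they close: fully open they stand 13 mm farther back than shut.
Start: joints at [70.818, 4.979, 10.078, 95.1, 0, 90], TCP at [0.181, 0.519, 0.204] pointing down, gripper open.
Joint ranges: [-179.16, 179.16], [-48.56, 103.87], [-65.8, 70.77], [-126.05, 130.52], [-82.76, 87.17], [-180, 180]. Speed limits (degrees/s): [127.2, 127.2, 147.25, 180, 180, 180].

## Interface

Orientations are given as [roll, pitch, yaw] about the fixed x, y, z axes, in that order (R = Rz(yaw) Ry(pitch) Rx(roll)).
In Python, from workcell import get_obs, cams, bot gives the robot as it stands.
- The arm moves only by the tool apply_moves, never from a script. Its argument "rows" is a list that holds one entry, the list of rows, each a list of 7 numbers: the shift along the tool's x, y, z in mm, then the turn, a rotation vector about the tool's x, y, z in rad, then the opening, from 0 (shut) to 1 (fully open). A call has 1 to 20 rows; each row is the pose to reach, as a shift and turn from the pose measured when the call began, along the tool's axes at that moment; what a row does not reach only later rows make up. A row lasts 1/10 s, in which the tool goes at most 50 mm and 8.59 degrees, less where a joint would pass 70% of its speed; a pose out of reach is approached as far as the arm can. A call with a gripper value outside its range is refused whole. The fingers move at their own pace and stop on an object; "newtons" is the grip in N (left out, the last holds). Time passes only in rows, so rows that repeat a pose let the fingers close. It gives the time, the measured TCP pose, the force and the opening at its end, in the units of the state.
- get_obs(): the state, without advancing time (a new reading comes with each control period).
- cams.camera(name): name is "side" or "top"; returns a dict with "pixels" (480x640x3 uint8, red, green, blue), "range_z" (480x640 float32, m along the optical axis (not along the pixel's ray), 0 where there is no reading), "fx", "fy", "cx", "cy" (pixels), "eye" and "attitude" of the camera in the world. Camera axes: x right, y up, looking along -z (the intrinsics and any distortion apply to the point x, -y, -z); pixel columns grow to the right and rows downward; lengths in m; the calibration is good to about 2 mm. A picture is of the moment at which its call begins.
- bot.job_done(): hands the job in, once; it reports no verdict.
Trained networks look in a picture, given as the dict that the camera call returned (one of the last four; its "shot" number tells which), for a name from the list of things; names that differ only in an ending like _2 or _b are one class to them, and where a whole thing is asked for, a point or a joint stands for the part that bears it (a point fixed in the world has none). Each returns a list of dicts, best first, with "confidence" (0 to 1); they miss things now and then, are a little off and sometimes report something else, mostly with a low value. They report only what shows in the picture. A call takes as long as a camera call.
- cams.find_in(label, picture): "at" ([x, y, z] in m, in world coordinates, good to about 4 mm: the middle of the surface that is visible of it).
The state is a dict: "time": time; "q": joint angles; "qd": joint speeds; "joint_efforts": joint torques, N m; "ee_pos": TCP position; "tcp_rot": TCP orientation; "wrist_force": force on the tool from outside, world axes, zero at the start; "torque": the same for the moment, N m; "opening": finger opening in m.
Only numpy, scipy, OpenCV 4.12 (cv2) and the standard library are available. Lean on these libraries where they do the work, as an engineer would, in place of code of your own. Each camera call takes 0.05 s, during which the arm holds its last target.

## Task

The vials in the white storage chest have to be sealed up again. Lift the knee of the folding stay on the chest's right-hand side past centre to unlock it, let the lid down under control without dropping it, and press the lid gently home until its front catch clicks and holds it shut. Force neither the stay nor the lid, and leave the other things on the bench where they are.

Things in the scene. Friction and masses are not known exactly. Their poses are not given: they have to be found in the camera images.
- chest: white box chest, 230 (x) x 236 (y) x 108 mm high, fixed on the bench, with vials in it. Origin at the centre of its underside; x points to its hinged back, y to its left, z up; the front faces -x. The lid hinge runs along y at x = 115, z = 115 mm.
- lid (a joint): hinge of the chest's lid, rad: 0 is flat on the box, 1.309 propped open on the stay. A panel 24 mm thick, 230 mm long, 0.34 to 0.53 kg: once the stay is unlocked it falls unless held. Coming down, it first rests unlatched on the sprung front catch at 0.053 to 0.11 rad; pressed home it clicks and stays under 0.050 rad.
- lid_press (a point): where to press: on the lid's upper (outer) face, half-way across, 22 mm behind its front edge, right behind the catch; the point lies on the face, which is about level once the lid is down.
- catch_front (a point): middle of the front catch's face (44 mm wide, 32 mm high). The lid's striker snaps past its sprung roller under 10 to 19 N of push and right after stands on a rigid floor. The catch is screwed in slots, up to 5 mm higher or lower than this point tells, so the level of the click has to be felt: press slowly and stop at the click. Over 25 N on the lid is forcing it.
- stay_foot (a point): foot pivot of the folding stay, on the chest's right-hand (-y) wall: chest x = -5, z = 86 mm. Two flat steel bars, each 90.9 mm between pivots; the lower turns on this pivot, the upper ends on the lid. So the knee moves on a circle of 90.9 mm about this axis (along chest y): from locked, up and to the front (chest -x), over the top and down to chest x = -93, z = 108 mm, lid shut.
- stay (a joint): position of the stay's foot in its slotted bracket along chest x, m, 0 as set. A screw clamps it: strained by more than about 22 N it slips, which spoils the setting; 2 mm of slip is too much.
- knee (a joint): angle at the stay's knee, rad: 2.90 locked (past centre, on its stop), 2.66 straight, smaller is folded, 0 is folded with the lid flat. Breaking the lock takes 2 to 5 N at the knob; then the lid's weight drives the knee on to the front with up to about 9 N, so it must be held back.
- knee_knob (a point): centre of the aluminium knob on the knee, sticking out sideways (axis along chest y): 12 mm diameter over 35 mm of length between two 17 mm flanges, centre 43 mm outside the lid's side edge; it turns freely on its pin. Locked, it stands about 154 mm above the bench, beside the open lid: lean the gripper outwards.
- beaker: small glass beaker, 67 x 78 x 83 mm, a bystander on the right; origin at its base
- cup: translucent plastic beaker, 79 x 90 x 99 mm, a bystander on the right; origin at its base
- tape: roll of paper tape, 72 x 18 mm, lying flat, a bystander on the left; origin at its base
- tweezers: tweezers, 130 mm long, lying on the left, a bystander; origin at the middle of the underside

How it is judged:
By the outcome, as a careful person would: the job done as asked, in the order asked, and still so for the second after the job is handed in, with the robot touching nothing.
It also fails if it takes over 70 s, if anything falls off the work surface, if the arm or the gripper's body presses on something with over 40 N, if the wrist force passes 120 N, or if a joint passes its speed limit or range.

## Working session

There is one attempt and no reset: what is moved stays moved. The work goes in short steps, Python scripts to look and compute and a tool call to move; the robot and the scene stay as the last step left them, time stands still between calls to the robot, and variables do not carry over. Pictures are saved under pics/ and viewed, and the job is handed in when it is done.

Besides the shell and the picture viewer there is one more tool, called by a JSON object that holds its "fn" and its "kwargs", one argument or row to a line. apply_moves: Moves the arm, as the interface text tells. Its arguments: {"type":"object","properties":{"rows":{"type":"array"},"newtons":{"type":"number"}},"required":["rows"]}

```bash
ls; mkdir -p pics; python3 - <<'E'
from workcell import get_obs, cams, bot
import cv2
print(get_obs())
for n in ["side","top"]:
    p=cams.camera(n); cv2.imwrite(f"pics/{n}0.png",p["pixels"][:,:,::-1])
    print(n,{k:p[k] for k in p if k not in("pixels","range_z")})
    for l in ["chest","lid","knee_knob","stay_foot","catch_front","lid_press","beaker","cup","tape","tweezers"]:
        print(l,[(d["confidence"],d["at"]) for d in cams.find_in(l,p)[:2]])
E
```

```text
pics
{'time': 0.0, 'q': array([7.08180093e+01, 5.01181379e+00, 1.00355793e+01, 9.50988835e+01,
       9.03954741e-04, 9.00010299e+01]), 'qd': array([-0.03486971, -0.02451508,  0.01541088,  0.01878529,  0.00133737,
       -0.02010364]), 'joint_efforts': array([-1.73858789e-03, -5.20389998e+01,  4.64803505e+01,  1.63810834e-02,
        8.68305756e-05, -3.62655442e-06]), 'ee_pos': array([0.18062588, 0.51922727, 0.20348632]), 'tcp_rot': array([ -90.68842236,   89.92487658, -109.87144346]), 'wrist_force': array([-0.22186496,  0.4961644 , -0.69223504]), 'torque': array([-0.00669181, -0.00149652,  0.02920018]), 'opening': 0.08532862766045038}
side {'fx': 499.69987103604876, 'fy': 499.69987103604876, 'cx': 315.6333227560848, 'cy': 236.1992484523701, 'eye': array([0.72626204, 0.54439129, 1.12090026]), 'attitude': array([ 29.56284736,  -0.58866383, 163.49310861]), 'shot': 1}
chest [(0.77, [0.6051, 0.0801, 0.1149])]
lid [(0.71, [0.6452, 0.0736, 0.2964])]
knee_knob []
stay_foot []
catch_front [(0.83, [0.6044, 0.0773, 0.1075])]
lid_press [(0.94, [0.6444, 0.0858, 0.2987])]
beaker [(0.67, [0.5425, 
[... 173 characters left out ...]
fy': 589.0602648221219, 'cx': 322.38048483592115, 'cy': 238.56766108473772, 'eye': array([ 0.2207362 , -0.01819135,  1.60618367]), 'attitude': array([ 11.61168368,   0.21776446, -93.80387202]), 'shot': 2}
chest [(0.59, [0.586, 0.0496, 0.0325])]
lid [(0.95, [0.615, 0.0581, 0.3455])]
knee_knob [(0.59, [0.6084, -0.1111, 0.1584])]
stay_foot [(0.84, [0.614, -0.0829, 0.1605])]
catch_front [(0.88, [0.584, 0.0544, 0.0329])]
lid_press [(0.75, [0.6129, 0.0581, 0.3425]), (0.55, [0.5873, 0.3868, 0.0195])]
beaker [(0.96, [0.5504, -0.4335, 0.0405])]
cup [(0.59, [0.6267, -0.3419, 0.0496]), (0.48, [0.5829, 0.0526, 0.0359])]
tape [(0.79, [0.5881, 0.3869, 0.0198])]
tweezers [(0.36, [0.6111, -0.1096, 0.1595])]
```

View pics/side0.png

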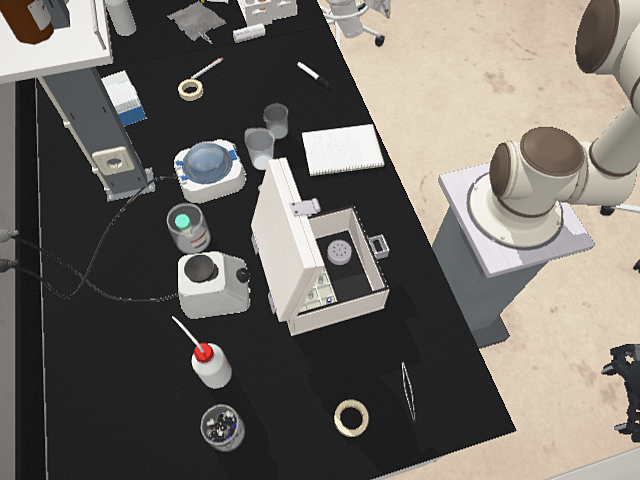

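View pics/top0.png

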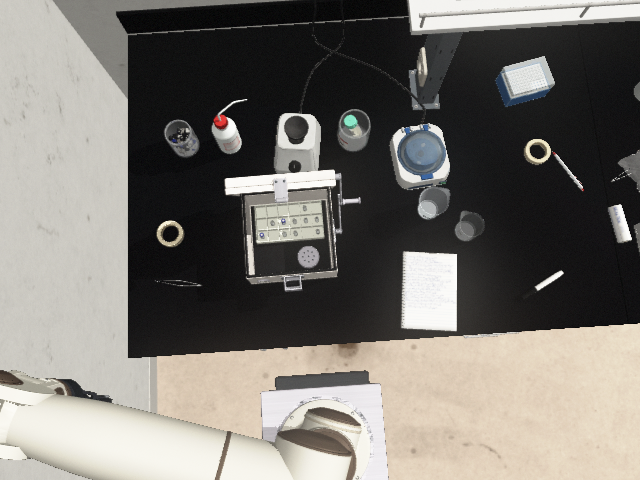

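The side view shows the open chest with its catch near (378,246). The top view shows the chest at about (240-340,175-283) and the knob near (350,201). Next I'll measure the chest's pose from point clouds.

```bash
cat > h.py <<'E'
import numpy as np
from scipy.spatial.transform import Rotation as R
def rot(a): return R.from_euler('xyz',a,degrees=True).as_matrix()
def cloud(p):
    z=p["range_z"]; v,u=np.mgrid[:480,:640]
    X=np.stack([(u-p["cx"])/p["fx"]*z,-(v-p["cy"])/p["fy"]*z,-z],-1)
    return X@rot(p["attitude"]).T+p["eye"]
E
python3 - <<'E'
from h import *
from workcell import get_obs, cams, bot
import cv2
p=cams.camera("top"); W=cloud(p)
im=p["pixels"][:,:,::-1]
cv2.imwrite("pics/topzoom.png",cv2.resize(im[160:300,215:375],None,fx=5,fy=4.28,interpolation=cv2.INTER_CUBIC)[:600])
s=cams.camera("side"); Ws=cloud(s)
cv2.imwrite("pics/sidezoom.png",cv2.resize(s["pixels"][150:340,235:395,::-1],None,fx=3.1,fy=3.1,interpolation=cv2.INTER_CUBIC))
np.savez("c.npz",W=W,Ws=Ws,a=p["pixels"],b=s["pixels"])
for n,C in(("top",W),("side",Ws)):
    m=(p["range_z"] if n=="top" else s["range_z"])>0
    P=C[m]
    print(n,"bench z",np.median(P[(abs(P[:,0]-.5)<.1)&(abs(P[:,1]+.25)<.05)][:,2]))
    # rim
    r=P[(P[:,2]>.100)&(P[:,2]<.116)&(P[:,0]>.3)&(P[:,0]<.75)&(abs(P[:,1]-.06)<.16)]
    rect=cv2.minAreaRect(r[:,:2].astype(np.float32)); print(len(r),rect,np.percentile(r[:,2],[10,50,90]))
# knob region
for u,v in [(343,201),(346,201),(350,201),(354,201),(357,201),(359,201),(337,180),(338,190),(339,210),(339,230),(337,275),(247,281),(244,195)]:
    print(u,v,W[v,u].round(4))
E
```

```text
top bench z 0.0014631244032881074
1250 ((0.5725575685501099, 0.043566204607486725), (0.34192991256713867, 0.2583456337451935), 0.9612165689468384) [0.10277185 0.10927355 0.11384374]
side bench z 0.001801800396522113
1258 ((0.5492570996284485, 0.057464346289634705), (0.2976113259792328, 0.23720012605190277), 1.0043293237686157) [0.10257774 0.10964807 0.11355962]
343 201 [ 0.6129 -0.0914  0.1538]
346 201 [ 0.6112 -0.0988  0.1582]
350 201 [ 0.6115 -0.1092  0.1548]
354 201 [ 0.6092 -0.1189  0.1607]
357 201 [ 0.6107 -0.1271  0.1531]
359 201 [ 0.6089 -0.1318  0.1586]
337 180 [ 0.7156 -0.0865  0.0051]
338 190 [ 0.687  -0.0874  0.0019]
339 210 [ 0.5933 -0.0801  0.1409]
339 230 [ 0.5504 -0.078   0.0974]
337 275 [ 0.4452 -0.0672  0.004 ]
247 281 [0.4455 0.1801 0.0016]
244 195 [0.6588 0.1654 0.1094]
```

View pics/topzoom.png

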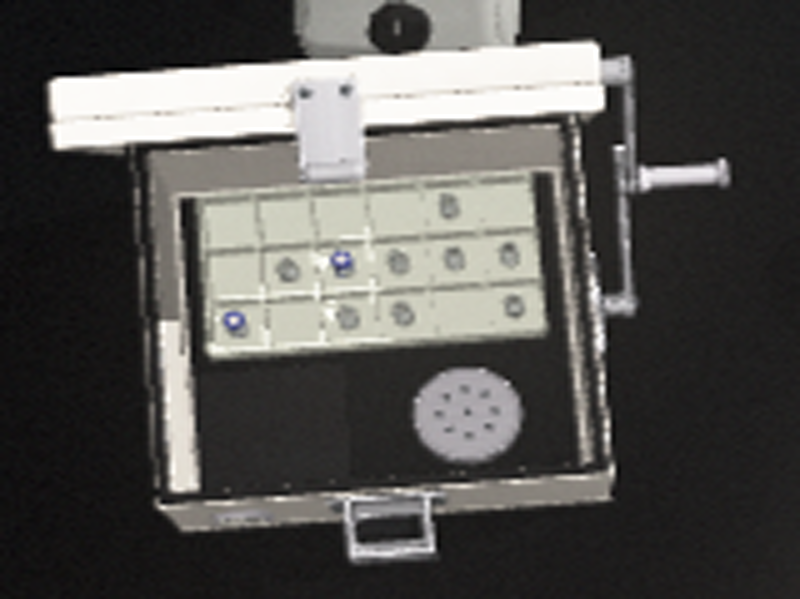

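View pics/sidezoom.png

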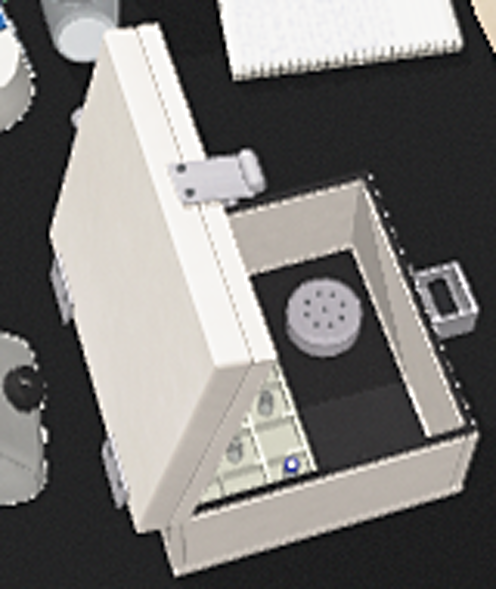

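```bash
python3 - <<'E'
from h import *
d=np.load("c.npz")
# lid outer face from side cloud: pick pixels region
Ws=d["Ws"]
def plane(P,it=5):
    for _ in range(it):
        c=P.mean(0);n=np.linalg.svd(P-c,full_matrices=False)[2][2];r=(P-c)@n
        P=P[abs(r)<max(.003,2*r.std())]
    return c,n*np.sign(n[0]),r.std(),len(P)
P=Ws[190:290,258:285].reshape(-1,3)
P=P[(P[:,2]>.13)]
c,n,s,k=plane(P);print("lidface",c,n,s,k,"yaw",np.degrees(np.arctan2(n[1],n[0])),"tilt",np.degrees(np.arcsin(n[2])))
np.save("lid.npy",np.r_[c,n])
for nm,C in(("top",d["W"]),("side",Ws)):
    Q=C.reshape(-1,3); 
    for yaw in [n]:
        a=np.arctan2(n[1],n[0]); ex=np.array([np.cos(a),np.sin(a)]);ey=np.array([-ex[1],ex[0]])
        m=(Q[:,2]>.103)&(Q[:,2]<.113)
        X=Q[:,:2]@ex;Y=Q[:,:2]@ey
        m&=(X>.35)&(X<.8)&(Y>-.2)&(Y<.3)
        print(nm,m.sum())
        h,e=np.histogram(X[m],np.arange(.42,.72,.004));print("X",[(round(b,3),int(t)) for b,t in zip(e,h) if t])
        h,e=np.histogram(Y[m],np.arange(-.15,.3,.004));print("Y",[(round(b,3),int(t)) for b,t in zip(e,h) if t])
E
```

```text
lidface [0.66189864 0.04450414 0.23876355] [0.96567223 0.01605699 0.2592669 ] 0.0005684483463567764 2404 yaw 0.9526141382721828 tilt 15.026567008684582
top 1130
X [(np.float64(0.42), 1), (np.float64(0.424), 1), (np.float64(0.428), 1), (np.float64(0.436), 21), (np.float64(0.44), 122), (np.float64(0.444), 90), (np.float64(0.448), 41), (np.float64(0.452), 9), (np.float64(0.456), 8), (np.float64(0.46), 10), (np.float64(0.464), 7), (np.float64(0.468), 9), (np.float64(0.472), 6), (np.float64(0.476), 11), (np.float64(0.48), 7), (np.float64(0.484), 8), (np.float64(0.488), 8), (np.float64(0.492), 13), (np.float64(0.496), 6), (np.float64(0.5), 11), (np.float64(0.504), 9), (np.float64(0.508), 9), (np.float64(0.512), 8), (np.float64(0.516), 10), (np.float64(0.52), 8), (np.float64(0.524), 10), (np.float64(0.528), 7), (np.float64(0.532), 11), (np.float64(0.536), 7), (np.float64(0.54), 11), (np.float64(0.544), 9), (np.float64(0.548), 12), (np.float64(0.552), 7), (np.float64(0.556), 11), (np.float64(0.56), 11), (np.float64(0.564), 7), (np.float64(0.568), 7), (np.float64(0.572), 10), (np.float64(0.57
[... 4625 characters left out ...]
(np.float64(0.054), 22), (np.float64(0.058), 24), (np.float64(0.062), 11), (np.float64(0.066), 10), (np.float64(0.07), 8), (np.float64(0.074), 6), (np.float64(0.078), 4), (np.float64(0.082), 7), (np.float64(0.086), 5), (np.float64(0.09), 5), (np.float64(0.094), 6), (np.float64(0.098), 8), (np.float64(0.102), 8), (np.float64(0.106), 7), (np.float64(0.11), 5), (np.float64(0.114), 4), (np.float64(0.118), 7), (np.float64(0.122), 7), (np.float64(0.126), 8), (np.float64(0.13), 6), (np.float64(0.134), 5), (np.float64(0.138), 5), (np.float64(0.142), 7), (np.float64(0.146), 9), (np.float64(0.15), 6), (np.float64(0.154), 39), (np.float64(0.158), 109), (np.float64(0.162), 229), (np.float64(0.166), 13)]
```

```bash
cat >> h.py <<'E'
a0=np.radians(0.95)
EX=np.array([np.cos(a0),np.sin(a0),0]);EY=np.array([-EX[1],EX[0],0]);EZ=np.array([0,0,1.])
C0=EX*.556+EY*.0455
def c2w(x,y,z): return C0+EX*x/1000+EY*y/1000+EZ*z/1000
def knob(th,dr=0): # deg
    return -5+(90.9+dr)*np.cos(np.radians(th)),86+(90.9+dr)*np.sin(np.radians(th))
KY=-161.
def goalR(t,sgn=1):
    t=np.radians(t); x=np.sin(t)*EY-np.cos(t)*EZ; y=sgn*EX; return np.stack([x,y,np.cross(x,y)],1)
def rel(o,pos,Rg=None):
    Rc=rot(o["tcp_rot"]); d=Rc.T@(np.array(pos)-o["ee_pos"])*1000
    w=R.from_matrix(Rc.T@Rg).as_rotvec() if Rg is not None else np.zeros(3)
    return d.round(1),w.round(4)
E
python3 - <<'E'
from h import *
from workcell import get_obs
o=get_obs();print(rot(o["tcp_rot"]).round(3))
for s in(1,-1): print(s,goalR(25,s).round(3),rel(o,[0.35,.3,.3],goalR(25,s)), np.linalg.norm(rel(o,[0,0,0],goalR(25,s))[1]))
d=np.load("c.npz")
for n in("W","Ws"):
    P=d[n].reshape(-1,3);P=P[np.isfinite(P).all(1)]
    x=(P-C0)@EX*1000;y=(P-C0)@EY*1000;z=P[:,2]*1000
    m=(y<-119)&(y>-195)&(abs(z-154)<14)&(abs(x-55)<15)
    print(n,m.sum());i=np.argsort(y[m]);print(np.c_[x[m],y[m],z[m]][i][::2].round(0).astype(int).tolist())
    # lid side edges : high part
    m=(z>250)&(z<350)&(x>40)&(x<130)&(abs(y)<160);print("lid y",np.percentile(y[m],[.5,2,98,99.5]),"zmax",np.percentile(z[m],99.8))
E
```

```text
[[-0.     0.329  0.944]
 [-0.     0.944 -0.329]
 [-1.    -0.     0.   ]]
1 [[-0.007  1.     0.015]
 [ 0.423  0.017 -0.906]
 [-0.906  0.    -0.423]] (array([ -95.8, -151.6,  232. ]), array([1.199 , 0.3806, 0.2658])) 1.2857320871783515
-1 [[-0.007 -1.    -0.015]
 [ 0.423 -0.017  0.906]
 [-0.906 -0.     0.423]] (array([ -95.8, -151.6,  232. ]), array([-1.8873, -0.2923,  0.4184])) 1.9550956856379178
W 128
[[55, -190, 161], [47, -190, 152], [48, -190, 159], [48, -188, 147], [57, -187, 166], [54, -187, 164], [60, -186, 154], [51, -185, 158], [52, -185, 163], [51, -183, 150], [56, -183, 160], [59, -180, 160], [54, -180, 157], [52, -180, 158], [54, -178, 158], [50, -177, 156], [58, -175, 154], [56, -175, 154], [48, -174, 162], [52, -172, 150], [52, -172, 160], [53, -170, 155], [48, -169, 163], [55, -167, 159], [49, -167, 160], [56, -165, 163], [51, -164, 156], [59, -163, 157], [52, -162, 161], [47, -161, 159], [54, -160, 153], [48, -159, 156], [58, -157, 161], [54, -157, 156], [49, -156, 165], [52, -155, 153], [54, -154, 158], [59, -152, 159], [54, -152, 157], [48, -151, 159], [55, -150, 153], [55, -149, 165], [50, -149, 154], [55, -147, 154], [55, -147, 166], [47, -146, 157], [57, -145, 148], [53, -144, 154], [54, -142, 160], [50, -141, 156], [51, -141, 162], [55, -139, 158], [53, -139, 156], [65, -138, 159], [66, -138, 165], [55, -137, 159], [51, -136, 162], [47, -136, 159], [44, -136, 151], [69, -135, 166], [64, -135, 165], [59, -134, 165], [53, -134, 147], [51, -134, 144]]
lid y [-122.4059513  -118.71641757  118.67922738  122.17530479] zmax 349.7376515298685
Ws 0
[]
lid y [-117.73995108 -113.32695814  125.96962911  126.5382563 ] zmax 349.1635965408848
```

```bash
python3 - <<'E'
from h import *
eye=np.array([ 0.2207362 , -0.01819135,  1.60618367]);A=rot([ 11.61168368,   0.21776446, -93.80387202])
def ray(u,v,z):
    d=A@np.array([(u-322.380)/589.06,-(v-238.5677)/589.06,-1]);P=eye+d*(z-eye[2])/d[2]
    return [(P-C0)@EX*1000,(P-C0)@EY*1000]
for u,v in[(637/5+215,176/4.28+160),(681/5+215,175/4.28+160),(725/5+215,172/4.28+160)]: print(ray(u,v,.154))
print("rim corners front", ray(165/5+215,495/4.28+160,.108),ray(610/5+215,463/4.28+160,.108))
E
```

```text
[np.float64(55.10424452128921), np.float64(-145.52407674552103)]
[np.float64(53.83549693694452), np.float64(-167.93575335584538)]
[np.float64(53.79404936643423), np.float64(-190.46646770709026)]
rim corners front [np.float64(-109.13652325250489), np.float64(110.94602705368446)] [np.float64(-108.88360999294862), np.float64(-118.1877267290731)]
```

{"fn": "apply_moves", "kwargs": {
  "rows": [
    [[-20,0,0,0.1,0,0,1],[-50,-20,0,0.2,0,0,0.9],[-80,-50,20,0.3,0,0,0.8],[-96,-90,50,0.42,0,0,0.7],[-96,-130,90,0.54,0,0,0.6],[-96,-170,120,0.66,0,0,0.5],[-96,-210,140,0.76,0,0,0.45],[-96,-250,150,0.8,0,0,0.45],[-96,-290,160,0.85,0,0,0.45],[-96,-330,160,0.9,0,0,0.45]]
  ]
}}

```text
time: 2.2
ee_pos: [0.2231, 0.1536, 0.3001]
tcp_rot: [74.5, 90.0, 3.6]
wrist_force: [0.7, -0.1, -0.0]
opening: 0.0383
```

```bash
python3 - <<'E'
from h import *
from workcell import get_obs
o=get_obs();Rg=goalR(25)
K=c2w(55.4,-165,153.9);print("knob",K,o["q"].round(1))
tc=K+Rg[:,0]*.019
for n,p in(("via",[.3,-.2,.31]),("pre",tc-Rg[:,0]*.08)): print(n,p,rel(o,p,Rg))
E
```

```text
knob [ 0.61329725 -0.10934664  0.1539    ] [ 34.6 -28.1  -6.3 111.7  -0.  105.5]
via [0.3, -0.2, 0.31] (array([ -9.9, -43.1, 359.3]), array([0.3118, 0.4327, 0.0686]))
pre [ 0.61372468 -0.13512281  0.20918478] (array([ 91.1, 274.6, 400.6]), array([0.3118, 0.4327, 0.0686]))
```

{"fn": "apply_moves", "kwargs": {
  "rows": [
    [[-5,-5,40,0.1,0.0,0,0.45],[-10,-10,80,0.2,0,0,0.45],[-10,-20,125,0.31,0.05,0,0.45],[-10,-25,170,0.31,0.15,0.03,0.45],[-10,-30,215,0.31,0.25,0.05,0.45],[-10,-35,260,0.31,0.35,0.07,0.45],[-10,-40,305,0.312,0.433,0.069,0.45],[-10,-43,340,0.312,0.433,0.069,0.45],[-10,-43,375,0.312,0.433,0.069,0.45],[-10,0,400,0.312,0.433,0.069,0.45],[-10,40,410,0.312,0.433,0.069,0.45],[-10,80,410,0.312,0.433,0.069,0.45],[-10,120,410,0.312,0.433,0.069,0.45],[-10,120,410,0.312,0.433,0.069,0.45]]
  ]
}}

```text
time: 3.6
ee_pos: [0.4741, -0.1943, 0.3081]
tcp_rot: [-179.9, 64.9, 91.1]
wrist_force: [-0.6, -0.3, 0.2]
opening: 0.0382
```

```bash
python3 - <<'E'
from h import *
from workcell import get_obs
o=get_obs();Rg=goalR(25)
K=c2w(55.4,-165,153.9);print("knob",K,o["q"].round(1),o["ee_pos"])
tc=K+Rg[:,0]*.019
for n,p in(("pre",tc-Rg[:,0]*.06),): print(n,p,rel(o,p,Rg))
E
```

```text
knob [ 0.61329725 -0.10934664  0.1539    ] [-34.4  17.2  32.1 120.2  20.2  51.9] [ 0.47411572 -0.19429255  0.30811453]
pre [ 0.61358454 -0.12667161  0.19105862] (array([133.5, 140.8,  -9.4]), array([ 0.0004, -0.0021,  0.0014]))
```

{"fn": "apply_moves", "kwargs": {
  "rows": [
    [[10,40,-5,0,0,0,0.45],[30,80,-9,0,0,0,0.45],[60,120,-9,0,0,0,0.45],[90,141,-9,0,0,0,0.45],[120,141,-9,0,0,0,0.45],[133,141,-9,0,0,0,0.45],[133,141,-9,0,0,0,0.45]]
  ]
}}

```text
time: 4.3
ee_pos: [0.6132, -0.1261, 0.1893]
tcp_rot: [-179.4, 64.8, 91.6]
wrist_force: [-0.3, 0.3, 0.1]
opening: 0.0384
```

```bash
python3 - <<'E'
from h import *
from workcell import get_obs,cams
import cv2
p=cams.camera("top");s=cams.camera("side")
cv2.imwrite("pics/top1.png",cv2.resize(p["pixels"][150:250,280:440,::-1],None,fx=5,fy=5,interpolation=cv2.INTER_CUBIC))
cv2.imwrite("pics/side1.png",cv2.resize(s["pixels"][100:240,200:380,::-1],None,fx=4,fy=4,interpolation=cv2.INTER_CUBIC))
print(get_obs()["ee_pos"],get_obs()["q"])
E
```

```text
[ 0.61379617 -0.1273242   0.19201142] [-22.85066191  25.60845983  30.20326886 105.36801495  22.81600888
  63.96600783]
```

View pics/top1.png

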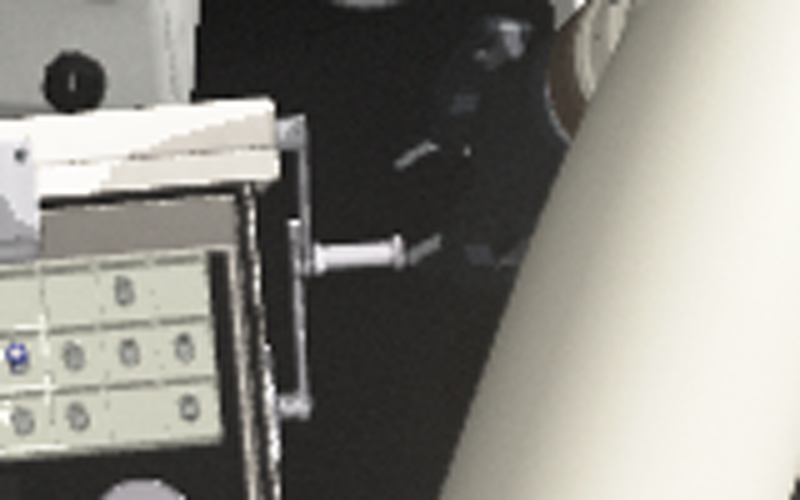

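View pics/side1.png

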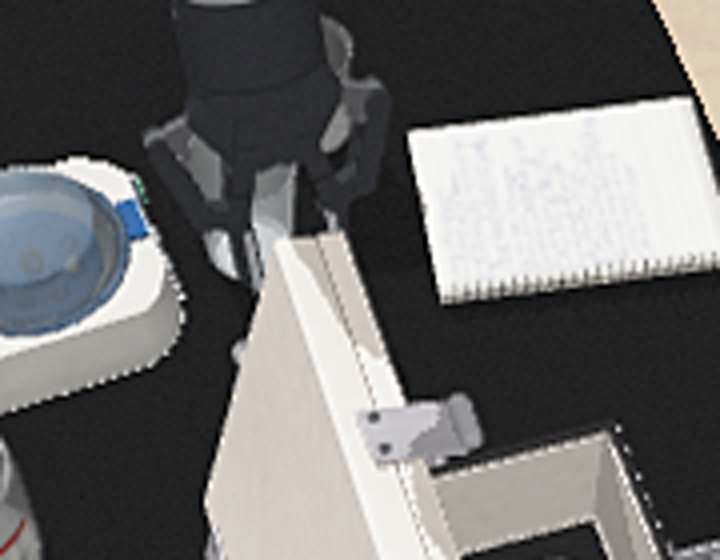

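```bash
python3 - <<'E'
from h import *
from workcell import get_obs,cams
import cv2
p=cams.camera("top");o=get_obs();Rc=rot(o["tcp_rot"])
W=cloud(p);T=(W-o["ee_pos"])@Rc*1000
for (u,v) in [(359,182),(361,181),(363,181),(366,179),(362,200),(364,199),(366,198),(378,161),(376,171)]: print(u,v,T[v,u].round(0),W[v,u].round(3))
# projection of tool points
A=rot(p["attitude"])
def proj(t):
    w=o["ee_pos"]+Rc@np.array(t)/1000; c=A.T@(w-p["eye"]); return (p["cx"]+p["fx"]*c[0]/-c[2], p["cy"]-p["fy"]*c[1]/-c[2])
for t in [(0,0,0),(-19,0,0),(0,19,0),(0,-19,0),(-7,19,11),(-7,-19,11),(-7,19,-11),(-7,-19,-11)]: print(t,np.round(proj(t),1))
m=(abs(T[...,1])<60)&(abs(T[...,2])<15)&(T[...,0]>-60)&(T[...,0]<10)
P=T[m];print(len(P));print(P[np.argsort(-P[:,0])][:60:2].round(0).astype(int).tolist())
E
```

```text
359 182 [169.  94. 104.] [ 0.708 -0.149 -0.004]
361 181 [-41.  24. -11.] [ 0.638 -0.135  0.235]
363 181 [-45.  23.  -8.] [ 0.637 -0.139  0.237]
366 179 [-64.  22. -10.] [ 0.636 -0.145  0.255]
362 200 [-34. -22.  -9.] [ 0.593 -0.134  0.227]
364 199 [-43. -22.  -9.] [ 0.593 -0.138  0.235]
366 198 [-58. -23. -12.] [ 0.591 -0.142  0.25 ]
378 161 [-117.   49.   -4.] [ 0.664 -0.172  0.3  ]
376 171 [-129.   20.  -20.] [ 0.634 -0.164  0.318]
(0, 0, 0) [358.  195.5]
(-19, 0, 0) [361.6 193.4]
(0, 19, 0) [357.3 188.2]
(0, -19, 0) [358.7 202.9]
(-7, 19, 11) [362.5 187.6]
(-7, -19, 11) [364.  202.3]
(-7, 19, -11) [354.7 187.2]
(-7, -19, -11) [356.1 202. ]
103
[[-27, -24, -3], [-30, 21, 11], [-31, 20, -3], [-32, -23, -9], [-33, 20, -1], [-34, 20, 6], [-34, -22, -9], [-35, -29, -5], [-36, -20, -10], [-37, 26, -11], [-37, 21, -1], [-38, 33, -5], [-38, -30, -5], [-39, -21, -9], [-40, 22, -11], [-40, -26, -5], [-40, 20, 0], [-40, -28, -8], [-41, 20, 2], [-41, 24, -11], [-43, -22, -9], [-43, 22, 4], [-43, -24, -12], [-44, 26, -10], [-44, -29, -5], [-45, 19, 8], [-45, 23, -8], [-46, 20, -9], [-47, -25, -6], [-47, 20, 4]]
```

```bash
python3 - <<'E'
from h import *
from workcell import get_obs
o=get_obs();Rg=goalR(20)
K=c2w(55,-166,154)
for b in (40,20,0): print(rel(o,K+Rg[:,0]*(.019-b/1000),Rg))
E
```

```text
(array([21.4, -0.8, -1.2]), array([ 0.0007, -0.0887,  0.    ]))
(array([41.3, -0.8,  0.5]), array([ 0.0007, -0.0887,  0.    ]))
(array([61.2, -0.8,  2.3]), array([ 0.0007, -0.0887,  0.    ]))
```

{"fn": "apply_moves", "kwargs": {
  "rows": [
    [[10,-1,-1,0,-0.05,0,0.4],[21,-1,-1,0,-0.088,0,0.4],[31,-1,0,0,-0.088,0,0.4],[41,-1,0.5,0,-0.088,0,0.4],[50,-1,1.5,0,-0.088,0,0.4],[56,-1,2,0,-0.088,0,0.4],[61,-1,2.3,0,-0.088,0,0.4],[61,-1,2.3,0,-0.088,0,0.4],[61,-1,2.3,0,-0.088,0,0.4]]
  ]
}}

```text
time: 5.35
ee_pos: [0.6126, -0.104, 0.1364]
tcp_rot: [180.0, 70.0, 90.9]
wrist_force: [-1.0, -0.1, -1.3]
opening: 0.0343
```

```bash
python3 - <<'E'
from h import *
from workcell import get_obs,cams
import cv2
p=cams.camera("top")
cv2.imwrite("pics/top2.png",cv2.resize(p["pixels"][170:230,320:400,::-1],None,fx=9,fy=9,interpolation=cv2.INTER_CUBIC))
o=get_obs();print(o["ee_pos"],o["wrist_force"],o["torque"],o["opening"])
E
```

```text
[ 0.61273268 -0.10408189  0.13662097] [-0.06015217 -0.14427144 -0.26054397] [-0.25866939  0.0328078  -0.00957472] 0.03411013330381419
```

View pics/top2.png

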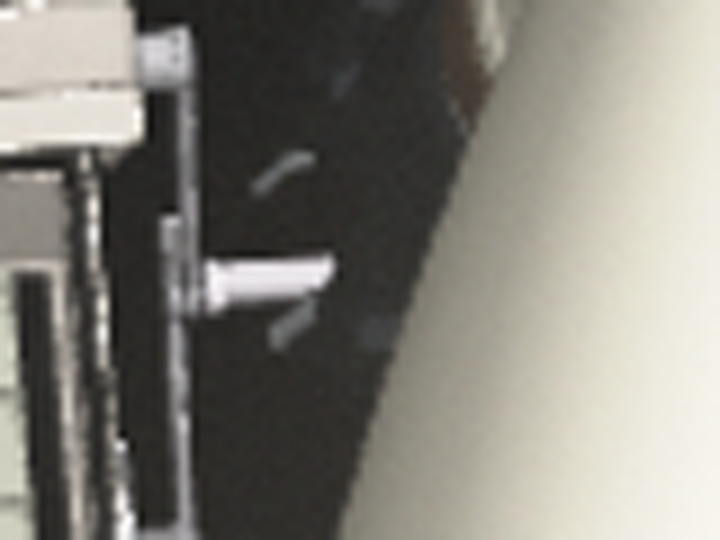

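{"fn": "apply_moves", "kwargs": {
  "newtons": 20,
  "rows": [
    [[0,0,0,0,0,0,0.3],[0,0,0,0,0,0,0.22],[0,0,0,0,0,0,0.18],[0,0,0,0,0,0,0.18]]
  ]
}}

```text
time: 5.8
ee_pos: [0.6128, -0.1041, 0.1367]
tcp_rot: [179.9, 70.0, 90.9]
wrist_force: [-0.9, -1.0, 0.4]
opening: 0.0154
```

{"fn": "apply_moves", "kwargs": {
  "newtons": 20,
  "rows": [
    [[0,0,0,0,0,0,0.15],[0,0,0,0,0,0,0.1],[0,0,0,0,0,0,0.1]]
  ]
}}

```text
time: 6.1
ee_pos: [0.6128, -0.1041, 0.1367]
tcp_rot: [179.9, 70.0, 90.9]
wrist_force: [-0.1, -0.4, -0.3]
opening: 0.0085
```

```bash
python3 - <<'E'
from h import *
from workcell import get_obs
for i in range(1):
    o=get_obs();print(o["ee_pos"],o["wrist_force"],o["torque"],o["opening"],o["tcp_rot"])
K=o["ee_pos"]-rot(o["tcp_rot"])[:,0]*.019-C0
print("knob chest",K@EX*1000,K@EY*1000,K[2]*1000)
E
```

```text
[ 0.61275776 -0.10410064  0.1367066 ] [-0.12112164 -0.37954582 -0.31341397] [-0.35720219  0.0026203   0.00256696] 0.008522211633144006 [179.88623064  69.9665081   90.87548648]
knob chest 54.939088976372254 -166.2545842737986 154.55696172942677
```

```bash
python3 - <<'E'
from h import *
from workcell import get_obs,cams
import cv2
p=cams.camera("top");s=cams.camera("side")
cv2.imwrite("pics/top3.png",cv2.resize(p["pixels"][170:230,320:400,::-1],None,fx=9,fy=9,interpolation=cv2.INTER_CUBIC))
cv2.imwrite("pics/side3.png",cv2.resize(s["pixels"][100:240,200:380,::-1],None,fx=4,fy=4,interpolation=cv2.INTER_CUBIC))
o=get_obs();Rc=rot(o["tcp_rot"])
W=cloud(p);T=(W-o["ee_pos"])@Rc*1000
m=(abs(T[...,1])<40)&(abs(T[...,2])<40)&(T[...,0]>-70)&(T[...,0]<10)
P=T[m];print(P[np.argsort(-P[:,0])][::3].round(0).astype(int).tolist())
E
```

```text
[[9, -23, -23], [5, -16, -24], [3, -20, -25], [0, -15, -26], [-3, -2, -28], [-6, -11, -27], [-9, 9, -30], [-11, -7, -29], [-13, -3, -27], [-13, 0, -21], [-14, -5, -8], [-16, -1, -28], [-16, -1, -6], [-16, -1, -11], [-16, -9, -20], [-17, 1, -23], [-17, -6, -7], [-18, 12, -33], [-18, 4, -15], [-19, -5, -32], [-19, -2, -27], [-20, 3, -10], [-20, -5, -22], [-21, 3, -4], [-21, 3, -13], [-21, 1, -8], [-23, 0, -6], [-24, 5, -30], [-25, -1, -29], [-28, 6, -32], [-30, -10, -10], [-32, 5, -4], [-34, -6, -11], [-35, -11, -6], [-36, 6, -35], [-37, 14, -7], [-38, 6, -33], [-39, 6, -4], [-40, 5, -10], [-41, -16, -1], [-42, 5, -8], [-43, 7, -8], [-44, 12, -38], [-44, 4, -3], [-45, -17, 0], [-45, -9, -10], [-47, 6, -12], [-48, 19, -6], [-48, -15, -7], [-48, 16, -36], [-50, 16, -7], [-50, -13, -7], [-51, -6, -10], [-52, -14, -6], [-54, -17, -7], [-55, 6, -2], [-59, 5, -1], [-62, -9, -12], [-62, 4, -11], [-63, -9, -10], [-64, 6, -6], [-67, -18, -7], [-69, 25, -6]]
```

View pics/top3.png

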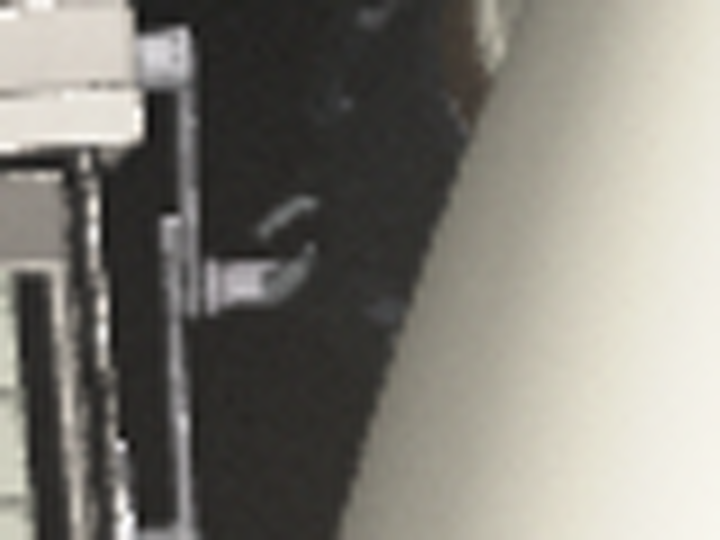

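View pics/side3.png

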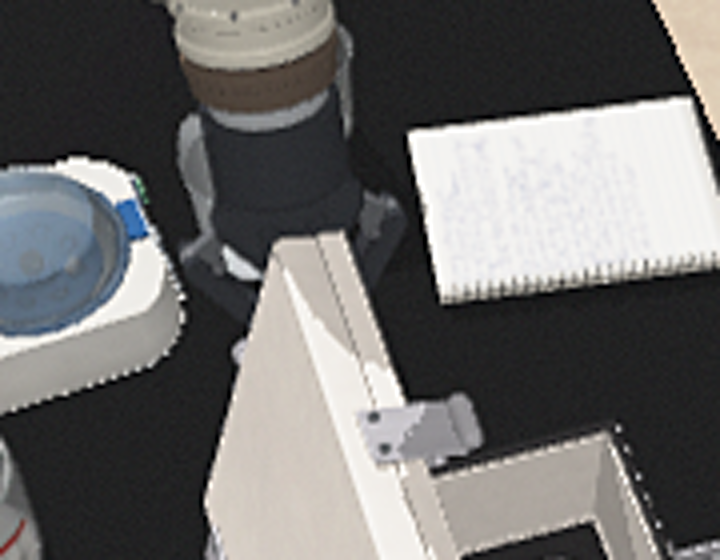

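{"fn": "apply_moves", "kwargs": {
  "newtons": 20,
  "rows": [
    [[0,0,0,0,0,0,0.05],[0,0,0,0,0,0,0.0],[0,0,0,0,0,0,0.0]]
  ]
}}

```text
time: 6.5
ee_pos: [0.6128, -0.1041, 0.1369]
tcp_rot: [179.8, 70.0, 90.8]
wrist_force: [-0.1, 0.5, 0.9]
opening: 0.0003
```

```bash
python3 - <<'E'
from h import *
from workcell import get_obs,cams
import cv2
p=cams.camera("top");s=cams.camera("side")
cv2.imwrite("pics/top4.png",cv2.resize(p["pixels"][170:230,320:400,::-1],None,fx=9,fy=9,interpolation=cv2.INTER_CUBIC))
o=get_obs();Rc=rot(o["tcp_rot"])
print(o["wrist_force"],o["torque"],o["opening"])
A=rot(p["attitude"])
def proj(t):
    w=o["ee_pos"]+Rc@np.array(t)/1000; c=A.T@(w-p["eye"]); return np.array([p["cx"]+p["fx"]*c[0]/-c[2]-320, p["cy"]-p["fy"]*c[1]/-c[2]-170])*9
for t in [(0,0,0),(-19,0,0),(-19,0,-11),(-19,0,11),(-40,0,-11),(-40,0,11),(-60,0,0)]: print(t,np.round(proj(t),0))
E
```

```text
[-0.64056664  0.20448729  1.32176279] [-0.11705294  0.02992536 -0.01156499] -8.303780412918994e-05
(0, 0, 0) [249. 292.]
(-19, 0, 0) [275. 274.]
(-19, 0, -11) [239. 273.]
(-19, 0, 11) [310. 274.]
(-40, 0, -11) [267. 253.]
(-40, 0, 11) [339. 254.]
(-60, 0, 0) [331. 233.]
```

View pics/top4.png

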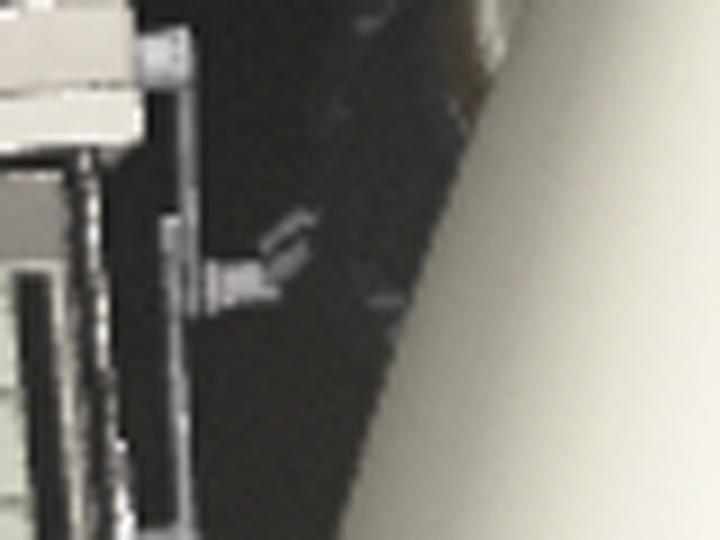

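```bash
python3 - <<'E'
from h import *
from workcell import get_obs,cams
p=[cams.camera("top") for _ in range(2)]
Wz=np.median([cloud(q) for q in p],0)
np.set_printoptions(linewidth=220)
o=get_obs();print(o["ee_pos"],o["q"])
print((Wz[194:208,340:366,2]*1000).round(0).astype(int))
pk=Wz[199:204,344:348].reshape(-1,3);print("knob",np.median(pk,0))
E
python3 - <<'E'
import cv2
i=cv2.imread("pics/top4.png"); import numpy as np
cv2.imwrite("pics/top4b.png",np.clip(i.astype(float)**.5*16*1.2,0,255).astype(np.uint8))
E
```

```text
[ 0.61279682 -0.10409857  0.13681093] [-18.9562316   20.57261082  18.78760711  95.25750604  18.80627273  68.88831078]
[[185 187  -1   1   0  -5 803   1  -3   3 168 179 191 198 202 198 202 236 237 244 248 260 264 267 289 300]
 [182 182   0   2  -7  -4   0  -1  -3   0 176 186 192 196 202 213 218 232 238 245 249 261 262 260 263 263]
 [180 176   6  -6   4  -3  -7   0   0 177 183 190 189 191 205 213 213 234 240 241 249 247 250 251 256 937]
 [892 177   1  -3   1   0   4   2   2 174 180 184 192 196 207 213 214 232 233 242 243 238 244 250 258 261]
 [173 172   0 156   2  -1   2  -4   6 173 176 184 189 194 208 208 212 229 225 224 220 225 243 253 253 260]
 [169 172   1 158 160 159 157 159 157 175 176 181 185 187 188 209 213 212 211 214 216 213 209 249 253 261]
 [163 887 158 163 157 162 160 154 158 171 178 182 179 188 189 198 204 208 211 216 216 217 214 208 254 260]
 [163 162 156 164 161 160 158 158 156 172 169 175 181 181 188 191 188 204 212 216 216 217 210 210 212 258]
 [157 166 157 165 159 160 155 157 161 158 157 172 178 183 181 183 210 217 218 220 212 213 215 214 215 213]
 [155 160  -6 161 156 153 153 152 155 156  -5   1 175 175 174 170 215 217 221 222 226 219 213 215 213 216]
 [  0 157  -6 156 158   0  -3   0   4   1   1   2  -1  -3   6   0 212 216 223 227 227 227 218 215 213 573]
 [ -1  -1  -3   4  -1   0   2  -3  -4   5   0   0  -1   2  -1  -1 212 216 217 229 231 233 231 232 231 578]
 [ -1   0  -2   2   4   2   4  -3   2   0   0   3  -5   3  -5   0   4 217 222 225 235 241 237 249 245 580]
 [ -2  -5  -1   0   0  -1   2   0   0  -1   2  -4  -2  -1  -4  -3  -4  -9 222 224 233 237 243 244 577 584]]
knob [ 0.61105545 -0.0976737   0.15802855]
```

View pics/top4b.png

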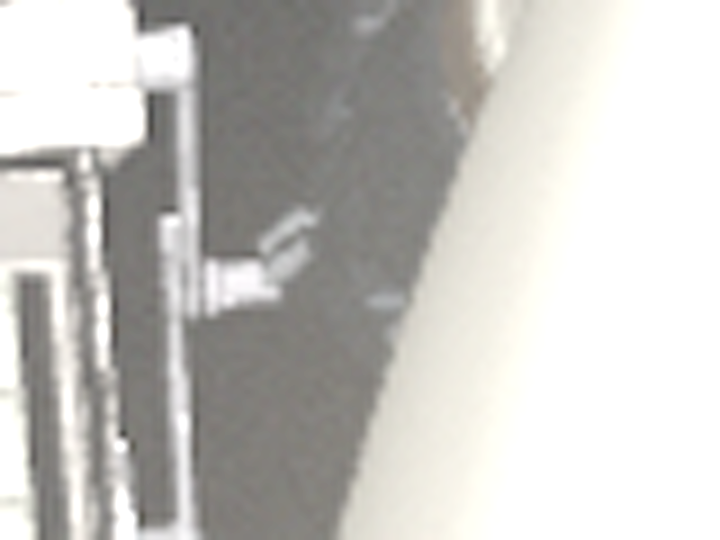

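{"fn": "apply_moves", "kwargs": {
  "rows": [
    [[-15,0,0,0,0,0,0.0],[-30,0,0,0,0,0,0.0],[-50,0,0,0,0,0,0.0],[-70,0,0,0,0,0,0.0],[-70,0,0,0,0,0,0.0]]
  ]
}}

```text
time: 7.2
ee_pos: [0.6139, -0.129, 0.2048]
tcp_rot: [179.3, 70.0, 90.3]
wrist_force: [0.5, 0.6, 0.4]
opening: -0.0002
```

```bash
python3 - <<'E'
from h import *
from workcell import get_obs,cams
import cv2
np.set_printoptions(linewidth=220)
o=get_obs();Rc=rot(o["tcp_rot"]);print(o["ee_pos"],o["wrist_force"],o["torque"])
for n in("top","side"):
    p=cams.camera(n);W=cloud(p);T=(W-o["ee_pos"])@Rc*1000
    m=(abs(T[...,1])<30)&(abs(T[...,2])<30)&(T[...,0]>-90)&(T[...,0]<20)&(p["range_z"]>0)
    P=T[m]; P=P[np.argsort(-P[:,0])];print(n,len(P));print(P[:40].round(0).astype(int).tolist())
    v,u=np.nonzero(m);print(u.min(),u.max(),v.min(),v.max())
    c=p["pixels"][max(0,int(v.mean())-40):int(v.mean())+40,int(u.mean())-50:int(u.mean())+50,::-1].astype(float)
    cv2.imwrite(f"pics/{n}5.png",cv2.resize(np.clip(c**.6*9,0,255).astype(np.uint8),None,fx=7,fy=7,interpolation=cv2.INTER_CUBIC))
E
```

```text
[ 0.61390388 -0.12899153  0.20480745] [0.51095725 0.6405583  0.43314114] [-0.29689256 -0.00518355  0.01822606]
top 177
[[-29, -6, -5], [-32, -6, -8], [-32, 3, -10], [-33, 6, -10], [-33, -2, -11], [-33, -2, -9], [-34, 0, -11], [-34, 0, -9], [-35, 2, -9], [-36, -10, -5], [-36, -10, 2], [-37, 15, -6], [-37, -8, -6], [-37, -10, 5], [-39, -6, -12], [-39, -6, -9], [-39, 6, -10], [-40, -6, -7], [-41, -7, -4], [-42, -12, -5], [-42, 6, -9], [-42, 3, -9], [-42, 11, -8], [-42, -9, -5], [-42, -12, -3], [-43, 8, -9], [-44, -5, -11], [-44, 2, -13], [-44, 0, -11], [-45, -3, -11], [-46, 12, -8], [-48, -6, -10], [-48, 14, -5], [-48, -6, -8], [-49, -4, -10], [-49, -2, -10], [-49, 8, -9], [-49, -7, -6], [-50, -9, -6], [-50, 10, -7]]
360 378 172 197
side 359
[[-40, 13, -6], [-42, 12, 3], [-43, 12, -7], [-45, -11, -7], [-45, -12, -9], [-47, 12, -9], [-47, 12, 0], [-47, -11, -7], [-47, -8, -11], [-48, -13, -10], [-48, 12, -7], [-49, -14, -6], [-49, 10, -9], [-49, -2, -6], [-49, 9, -5], [-49, -1, -11], [-50, -3, -12], [-50, 11, -6], [-50, 7, -8], [-50, -9, -7], [-50, -6, -10], [-50, -8, -11], [-50, -5, -14], [-51, -11, -9], [-51, 12, -3], [-51, 3, -12], [-52, 2, -9], [-52, 5, -12], [-52, -12, -7], [-52, 7, -8], [-52, -14, -8], [-53, 9, -7], [-53, -4, -13], [-53, -2, -9], [-53, 1, -12], [-53, 8, -5], [-53, 2, -16], [-54, -6, -12], [-54, 2, -8], [-54, 12, 5]]
255 284 136 163
```

View pics/top5.png

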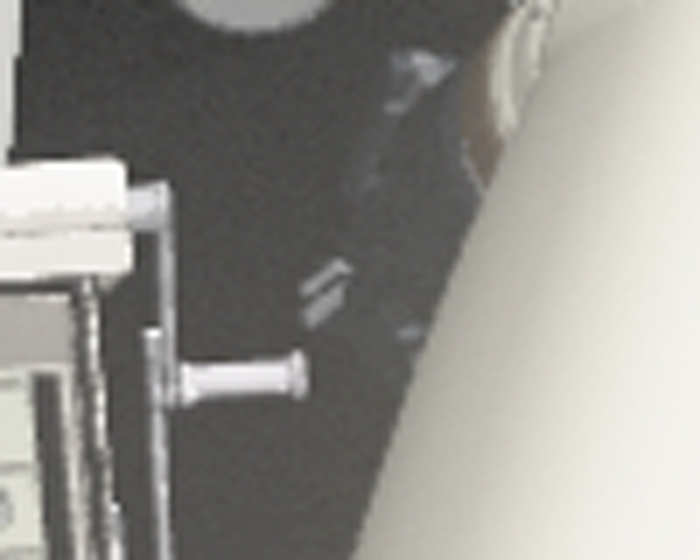

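View pics/side5.png

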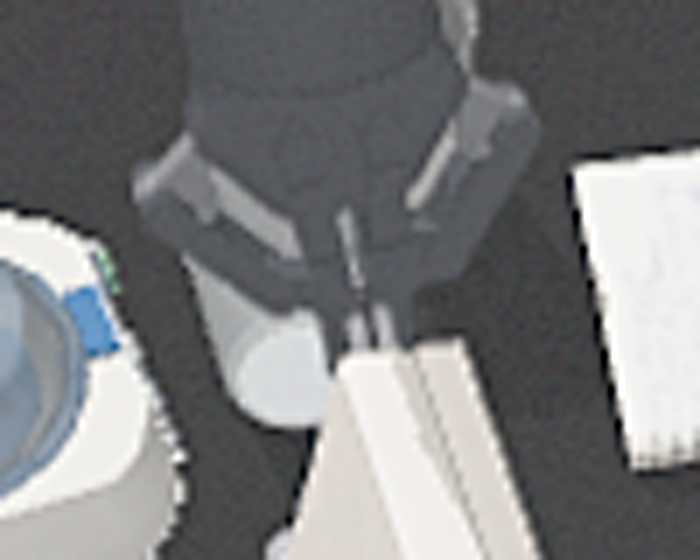

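```bash
python3 - <<'E'
from h import *
from workcell import get_obs
o=get_obs();Rg=goalR(20)
K=c2w(55,-167,153)
for b in (40,20,5,0): print(rel(o,K+Rg[:,0]*(.049-b/1000),Rg))
E
```

```text
(array([60.8, -0.2,  1. ]), array([ 0.0007, -0.0005, -0.0009]))
(array([80.8, -0.3,  1. ]), array([ 0.0007, -0.0005, -0.0009]))
(array([95.8, -0.3,  1. ]), array([ 0.0007, -0.0005, -0.0009]))
(array([100.8,  -0.3,   1. ]), array([ 0.0007, -0.0005, -0.0009]))
```

{"fn": "apply_moves", "kwargs": {
  "rows": [
    [[10,0,1,0,0,0,0.4],[20,0,1,0,0,0,0.4],[35,0,1,0,0,0,0.4],[50,0,1,0,0,0,0.4],[61,0,1,0,0,0,0.4],[70,0,1,0,0,0,0.4],[78,0,1,0,0,0,0.4],[84,0,1,0,0,0,0.4],[84,0,1,0,0,0,0.4]]
  ]
}}

```text
time: 8.2
ee_pos: [0.6128, -0.1001, 0.1221]
tcp_rot: [179.9, 70.0, 90.9]
wrist_force: [0.1, -0.5, 0.6]
opening: 0.0341
```

{"fn": "apply_moves", "kwargs": {
  "rows": [
    [[6,0,0,0,0,0,0.4],[12,0,0,0,0,0,0.4],[17,0,0,0,0,0,0.4],[17,0,0,0,0,0,0.4]]
  ]
}}

```text
time: 8.6
ee_pos: [0.6123, -0.0939, 0.1052]
tcp_rot: [-179.9, 69.9, 91.1]
wrist_force: [0.4, -0.9, 0.5]
opening: 0.0342
```

```bash
python3 - <<'E'
from h import *
from workcell import get_obs,cams
import cv2
p=cams.camera("top")
c=p["pixels"][170:230,320:400,::-1].astype(float)
cv2.imwrite("pics/top6.png",cv2.resize(np.clip(c**.6*9,0,255).astype(np.uint8),None,fx=9,fy=9,interpolation=cv2.INTER_CUBIC))
o=get_obs();print(o["ee_pos"],o["wrist_force"],o["torque"],o["opening"])
E
```

```text
[ 0.61247517 -0.09408267  0.10573055] [-1.18177059  0.44110161  0.41329522] [-0.27700344  0.00238457 -0.02003314] 0.034365184085936584
```

View pics/top6.png

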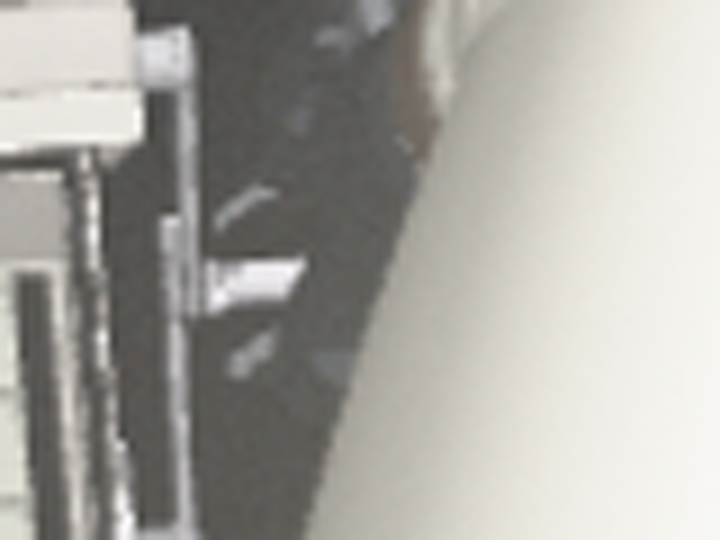

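{"fn": "apply_moves", "kwargs": {
  "newtons": 20,
  "rows": [
    [[0,0,3,0,0,0,0.3],[0,0,3,0,0,0,0.22],[0,0,3,0,0,0,0.18],[0,0,3,0,0,0,0.18]]
  ]
}}

```text
time: 9.05
ee_pos: [0.6126, -0.097, 0.1048]
tcp_rot: [-180.0, 69.9, 91.0]
wrist_force: [-0.4, -0.3, 0.0]
opening: 0.0156
```

{"fn": "apply_moves", "kwargs": {
  "newtons": 20,
  "rows": [
    [[0,0,0,0,0,0,0.15],[0,0,0,0,0,0,0.12],[0,0,0,0,0,0,0.1]]
  ]
}}

```text
time: 9.35
ee_pos: [0.6117, -0.097, 0.1047]
tcp_rot: [-179.6, 69.9, 91.3]
wrist_force: [-6.2, -0.8, 2.0]
opening: 0.0112
```

```bash
python3 - <<'E'
from h import *
from workcell import get_obs
o=get_obs();print(o["ee_pos"],o["wrist_force"],o["torque"],o["opening"],o["tcp_rot"])
K=o["ee_pos"]-rot(o["tcp_rot"])[:,0]*.049-C0
print("knob chest",K@EX*1000,K@EY*1000,K[2]*1000)
E
```

```text
[ 0.61165712 -0.09696868  0.10474257] [-6.234825   -0.76144566  1.9578824 ] [-0.32448345  0.99038154  0.44678824] 0.01118430687897765 [-179.6496445    69.94382151   91.30340179]
knob chest 54.0689605010379 -169.40035237967098 150.7710548790259
```

{"fn": "apply_moves", "kwargs": {
  "newtons": 30,
  "rows": [
    [[0,-0.4,0,0,0,0,0.05],[0,-0.4,0,0,0,0,0.05]]
  ]
}}

```text
time: 9.55
ee_pos: [0.6114, -0.0971, 0.1049]
tcp_rot: [-179.7, 70.0, 91.2]
wrist_force: [-1.8, -0.7, 1.2]
opening: 0.0105
```

```bash
cat > kin.py <<'E'
import numpy as np
from scipy.optimize import brentq
F=np.array([-5,86.]);H=np.array([115,115.]);L=90.9
r0=np.array([-119.6,14.2])
def P(phi):
    c,s=np.cos(phi),np.sin(phi); return H+np.array([c*r0[0]+s*r0[1],-s*r0[0]+c*r0[1]])
def K(th): return F+L*np.array([np.cos(np.radians(th)),np.sin(np.radians(th))])
TH0=48.3
def table(ths,prev=1.309):
    out=[]
    for th in ths:
        g=np.linspace(prev-.25,prev+.12,400);f=[np.linalg.norm(P(a)-K(th))-L for a in g]
        z=[brentq(lambda a:np.linalg.norm(P(a)-K(th))-L,g[i],g[i+1]) for i in range(399) if f[i]*f[i+1]<0]
        if z: prev=min(z,key=lambda a:abs(a-prev))
        k=K(th)-K(TH0); out.append((th,prev if z else np.nan,k[0],k[1],-.94*k[1],k[0],-.342*k[1]))
    return out
if __name__=="__main__":
    for r in table([48.3,50,52,54,56,58]+list(range(62,168,4))+[166]): print(("%.1f %.3f"+" %.1f"*5)%r)
E
python3 kin.py
```

```text
48.3 1.311 0.0 0.0 -0.0 0.0 -0.0
50.0 1.318 -2.0 1.8 -1.7 -2.0 -0.6
52.0 1.324 -4.5 3.8 -3.5 -4.5 -1.3
54.0 1.327 -7.0 5.7 -5.3 -7.0 -1.9
56.0 1.326 -9.6 7.5 -7.0 -9.6 -2.6
58.0 1.323 -12.3 9.2 -8.7 -12.3 -3.2
62.0 1.311 -17.8 12.4 -11.6 -17.8 -4.2
66.0 1.292 -23.5 15.2 -14.3 -23.5 -5.2
70.0 1.266 -29.4 17.5 -16.5 -29.4 -6.0
74.0 1.235 -35.4 19.5 -18.3 -35.4 -6.7
78.0 1.200 -41.6 21.0 -19.8 -41.6 -7.2
82.0 1.162 -47.8 22.1 -20.8 -47.8 -7.6
86.0 1.121 -54.1 22.8 -21.4 -54.1 -7.8
90.0 1.077 -60.5 23.0 -21.6 -60.5 -7.9
94.0 1.031 -66.8 22.8 -21.4 -66.8 -7.8
98.0 0.983 -73.1 22.1 -20.8 -73.1 -7.6
102.0 0.934 -79.4 21.0 -19.8 -79.4 -7.2
106.0 0.883 -85.5 19.5 -18.3 -85.5 -6.7
110.0 0.830 -91.6 17.5 -16.5 -91.6 -6.0
114.0 0.777 -97.4 15.2 -14.3 -97.4 -5.2
118.0 0.723 -103.1 12.4 -11.6 -103.1 -4.2
122.0 0.667 -108.6 9.2 -8.7 -108.6 -3.2
126.0 0.611 -113.9 5.7 -5.3 -113.9 -1.9
130.0 0.554 -118.9 1.8 -1.7 -118.9 -0.6
134.0 0.496 -123.6 -2.5 2.3 -123.6 0.8
138.0 0.437 -128.0 -7.0 6.6 -128.0 2.4
142.0 0.378 -132.1 -11.9 11.2 -132.1 4.1
146.0 0.317 -135.8 -17.0 16.0 -135.8 5.8
150.0 0.256 -139.2 -22.4 21.1 -139.2 7.7
154.0 0.194 -142.2 -28.0 26.3 -142.2 9.6
158.0 0.130 -144.8 -33.8 31.8 -144.8 11.6
162.0 0.064 -146.9 -39.8 37.4 -146.9 13.6
166.0 -0.005 -148.7 -45.9 43.1 -148.7 15.7
166.0 -0.005 -148.7 -45.9 43.1 -148.7 15.7
```

{"fn": "apply_moves", "kwargs": {
  "rows": [
    [[-0.8,-1,-0.3,0,0,0,0.05],[-1.7,-2,-0.6,0,0,0,0.05],[-2.6,-3.2,-0.9,0,0,0,0.05],[-3.5,-4.5,-1.3,0,0,0,0.05],[-3.5,-4.5,-1.3,0,0,0,0.05]]
  ]
}}

```text
time: 10.05
ee_pos: [0.6067, -0.0972, 0.1087]
tcp_rot: [-179.7, 70.0, 91.2]
wrist_force: [1.2, -0.8, -1.7]
opening: 0.0111
```

```bash
cat > st.py <<'E'
import sys
from h import *
from workcell import get_obs
import kin
o=get_obs(); Rc=rot(o["tcp_rot"]); REF=np.array([.6112,-.0971,.1046])
d=(o["ee_pos"]-REF)*1000; k=kin.K(kin.TH0)+[d@EX,d[2]]-kin.F
th=np.degrees(np.arctan2(k[1],k[0])); er=np.array([np.cos(np.radians(th)),np.sin(np.radians(th))])
f=o["wrist_force"]; F=np.array([f@EX,f[2]]); et=np.array([-er[1],er[0]])
print("th %.2f r %.2f dy %.1f | Frad %.1f Ftan(fwd+) %.1f Fy %.1f"%(th,np.hypot(*k),d@EY,F@er,F@et,f@EY),"open",round(o["opening"],4),"rot",o["tcp_rot"].round(2),"tq",o["torque"].round(2),"t",o["time"])
dr=float(sys.argv[2]) if len(sys.argv)>2 else 0
Rg=goalR(20)
for t in [float(x) for x in sys.argv[1].split(",")]:
    q=kin.F+(90.9+dr)*np.array([np.cos(np.radians(t)),np.sin(np.radians(t))])-kin.K(kin.TH0)
    w=REF+EX*q[0]/1000+EZ*q[1]/1000
    print(t,rel(o,w,Rg))
E
python3 st.py 54,56,58,60,62
```

```text
th 52.14 r 91.20 dy 0.0 | Frad -0.6 Ftan(fwd+) -1.9 Fy -0.8 open 0.0111 rot [-179.71   69.96   91.24] tq [-0.49 -0.08 -0.04] t 10.05
54.0 (array([-1.4, -2.5, -0.5]), array([-0.0003, -0.0007,  0.0018]))
56.0 (array([-3.1, -5.1, -1.1]), array([-0.0003, -0.0007,  0.0018]))
58.0 (array([-4.8, -7.8, -1.7]), array([-0.0003, -0.0007,  0.0018]))
60.0 (array([ -6.3, -10.5,  -2.3]), array([-0.0003, -0.0007,  0.0018]))
62.0 (array([ -7.7, -13.3,  -2.8]), array([-0.0003, -0.0007,  0.0018]))
```

Tracking is excellent and the forces are small, so I'll continue.

{"fn": "apply_moves", "kwargs": {
  "rows": [
    [[-0.7,-1.2,-0.2,0,0,0,0.05],[-1.4,-2.5,-0.5,0,0,0,0.05],[-2.3,-3.8,-0.8,0,0,0,0.05],[-3.1,-5.1,-1.1,0,0,0,0.05],[-4.0,-6.4,-1.4,0,0,0,0.05],[-4.8,-7.8,-1.7,0,0,0,0.05],[-4.8,-7.8,-1.7,0,0,0,0.05]]
  ]
}}

```text
time: 10.75
ee_pos: [0.5987, -0.0974, 0.1141]
tcp_rot: [-179.7, 70.0, 91.2]
wrist_force: [1.2, 0.7, 1.8]
opening: 0.0112
```

```bash
python3 st.py 59,60,61,62,63,64,65,66,67,68,69,70
```

```text
th 58.20 r 91.09 dy -0.0 | Frad 2.1 Ftan(fwd+) -0.1 Fy 0.7 open 0.0112 rot [-179.72   69.96   91.22] tq [-0.26 -0.12 -0.07] t 10.75
59.0 (array([-0.5, -1.2, -0.2]), array([-0.0003, -0.0007,  0.0016]))
60.0 (array([-1.2, -2.6, -0.5]), array([-0.0003, -0.0007,  0.0016]))
61.0 (array([-1.9, -3.9, -0.8]), array([-0.0003, -0.0007,  0.0016]))
62.0 (array([-2.7, -5.3, -1. ]), array([-0.0003, -0.0007,  0.0016]))
63.0 (array([-3.3, -6.7, -1.3]), array([-0.0003, -0.0007,  0.0016]))
64.0 (array([-4. , -8.2, -1.5]), array([-0.0003, -0.0007,  0.0016]))
65.0 (array([-4.6, -9.6, -1.7]), array([-0.0003, -0.0007,  0.0016]))
66.0 (array([ -5.3, -11. ,  -2. ]), array([-0.0003, -0.0007,  0.0016]))
67.0 (array([ -5.8, -12.5,  -2.2]), array([-0.0003, -0.0007,  0.0016]))
68.0 (array([ -6.4, -14. ,  -2.4]), array([-0.0003, -0.0007,  0.0016]))
69.0 (array([ -7. , -15.4,  -2.6]), array([-0.0003, -0.0007,  0.0016]))
70.0 (array([ -7.5, -16.9,  -2.8]), array([-0.0003, -0.0007,  0.0016]))
```

{"fn": "apply_moves", "kwargs": {
  "newtons": 40,
  "rows": [
    [[-0.5,-1.2,-0.2,0,0,0,0.05],[-1.2,-2.6,-0.5,0,0,0,0.05],[-1.9,-3.9,-0.8,0,0,0,0.05],[-2.7,-5.3,-1.0,0,0,0,0.05],[-3.3,-6.7,-1.3,0,0,0,0.05],[-4.0,-8.2,-1.5,0,0,0,0.05],[-4.6,-9.6,-1.7,0,0,0,0.05],[-5.3,-11.0,-2.0,0,0,0,0.05],[-5.8,-12.5,-2.2,0,0,0,0.05],[-6.4,-14.0,-2.4,0,0,0,0.05],[-7.0,-15.4,-2.6,0,0,0,0.05],[-7.5,-16.9,-2.8,0,0,0,0.05]]
  ]
}}

```text
time: 11.95
ee_pos: [0.5817, -0.0976, 0.1223]
tcp_rot: [-179.7, 70.0, 91.2]
wrist_force: [2.2, -1.6, 2.7]
opening: 0.0101
```

```bash
python3 st.py 71.5,73,74.5,76,77.5,79,80.5,82,83.5,85,86.5,88
```

```text
th 70.08 r 90.97 dy -0.0 | Frad 3.3 Ftan(fwd+) -1.2 Fy -1.6 open 0.0101 rot [-179.73   69.96   91.22] tq [-0.44 -0.48 -0.21] t 11.95
71.5 (array([-0.6, -2.2, -0.3]), array([-0.0003, -0.0006,  0.0016]))
73.0 (array([-1.3, -4.4, -0.5]), array([-0.0003, -0.0006,  0.0016]))
74.5 (array([-1.9, -6.7, -0.7]), array([-0.0003, -0.0006,  0.0016]))
76.0 (array([-2.5, -9. , -0.9]), array([-0.0003, -0.0006,  0.0016]))
77.5 (array([ -3. , -11.3,  -1.1]), array([-0.0003, -0.0006,  0.0016]))
79.0 (array([ -3.5, -13.7,  -1.3]), array([-0.0003, -0.0006,  0.0016]))
80.5 (array([ -3.8, -16. ,  -1.4]), array([-0.0003, -0.0006,  0.0016]))
82.0 (array([ -4.2, -18.3,  -1.6]), array([-0.0003, -0.0006,  0.0016]))
83.5 (array([ -4.5, -20.7,  -1.7]), array([-0.0003, -0.0006,  0.0016]))
85.0 (array([ -4.7, -23.1,  -1.7]), array([-0.0003, -0.0006,  0.0016]))
86.5 (array([ -4.8, -25.5,  -1.8]), array([-0.0003, -0.0006,  0.0016]))
88.0 (array([ -4.9, -27.8,  -1.8]), array([-0.0003, -0.0006,  0.0016]))
```

{"fn": "apply_moves", "kwargs": {
  "rows": [
    [[-0.6,-2.2,-0.3,0,0,0,0.05],[-1.3,-4.4,-0.5,0,0,0,0.05],[-1.9,-6.7,-0.7,0,0,0,0.05],[-2.5,-9.0,-0.9,0,0,0,0.05],[-3.0,-11.3,-1.1,0,0,0,0.05],[-3.5,-13.7,-1.3,0,0,0,0.05],[-3.8,-16.0,-1.4,0,0,0,0.05],[-4.2,-18.3,-1.6,0,0,0,0.05],[-4.5,-20.7,-1.7,0,0,0,0.05],[-4.7,-23.1,-1.7,0,0,0,0.05],[-4.8,-25.5,-1.8,0,0,0,0.05],[-4.9,-27.8,-1.8,0,0,0,0.05]]
  ]
}}

```text
time: 13.15
ee_pos: [0.5536, -0.0981, 0.1275]
tcp_rot: [-179.7, 70.0, 91.3]
wrist_force: [0.7, -1.8, 2.8]
opening: 0.0109
```

```bash
python3 st.py 89.5,91,92.5,94,95.5,97,98.5,100,101.5,103,104.5,106
```

```text
th 88.16 r 90.85 dy -0.0 | Frad 2.8 Ftan(fwd+) -0.6 Fy -1.8 open 0.0109 rot [-179.69   69.96   91.25] tq [-0.45 -0.05 -0.03] t 13.15
89.5 (array([-0.1, -2.1, -0. ]), array([-0.0004, -0.0006,  0.0018]))
91.0 (array([-0.1, -4.5, -0. ]), array([-0.0004, -0.0006,  0.0018]))
92.5 (array([ 0. , -6.9, -0. ]), array([-0.0004, -0.0006,  0.0018]))
94.0 (array([ 0.1, -9.2,  0. ]), array([-0.0004, -0.0006,  0.0018]))
95.5 (array([  0.3, -11.6,   0.1]), array([-0.0004, -0.0006,  0.0018]))
97.0 (array([  0.6, -14. ,   0.2]), array([-0.0004, -0.0006,  0.0018]))
98.5 (array([  0.9, -16.3,   0.3]), array([-0.0004, -0.0006,  0.0018]))
100.0 (array([  1.2, -18.7,   0.4]), array([-0.0004, -0.0006,  0.0018]))
101.5 (array([  1.7, -21. ,   0.6]), array([-0.0004, -0.0006,  0.0018]))
103.0 (array([  2.1, -23.4,   0.8]), array([-0.0004, -0.0006,  0.0018]))
104.5 (array([  2.7, -25.7,   1. ]), array([-0.0004, -0.0006,  0.0018]))
106.0 (array([  3.3, -28. ,   1.2]), array([-0.0004, -0.0006,  0.0018]))
```

{"fn": "apply_moves", "kwargs": {
  "rows": [
    [[-0.1,-2.1,0,0,0,0,0.05],[-0.1,-4.5,0,0,0,0,0.05],[0,-6.9,0,0,0,0,0.05],[0.1,-9.2,0,0,0,0,0.05],[0.3,-11.6,0.1,0,0,0,0.05],[0.6,-14.0,0.2,0,0,0,0.05],[0.9,-16.3,0.3,0,0,0,0.05],[1.2,-18.7,0.4,0,0,0,0.05],[1.7,-21.0,0.6,0,0,0,0.05],[2.1,-23.4,0.8,0,0,0,0.05],[2.7,-25.7,1.0,0,0,0,0.05],[3.3,-28.0,1.2,0,0,0,0.05]]
  ]
}}

```text
time: 14.35
ee_pos: [0.5253, -0.0985, 0.1239]
tcp_rot: [-179.6, 70.0, 91.3]
wrist_force: [-1.9, -2.6, 0.3]
opening: 0.0108
```

```bash
python3 st.py 107.5,109,110.5,112,113.5,115,116.5,118,119.5,121,122.5,124; python3 - <<'E'
from h import *
from workcell import get_obs,cams
import cv2
p=cams.camera("side");cv2.imwrite("pics/side7.png",p["pixels"][:,:,::-1])
E
```

```text
th 106.26 r 90.80 dy 0.0 | Frad 0.8 Ftan(fwd+) 1.8 Fy -2.6 open 0.0108 rot [-179.63   69.96   91.31] tq [-0.68  0.32  0.07] t 14.35
107.5 (array([ 0.4, -1.9,  0.2]), array([-0.0005, -0.0007,  0.0022]))
109.0 (array([ 1.2, -4.2,  0.4]), array([-0.0005, -0.0007,  0.0022]))
110.5 (array([ 1.9, -6.4,  0.7]), array([-0.0005, -0.0007,  0.0022]))
112.0 (array([ 2.7, -8.6,  1. ]), array([-0.0005, -0.0007,  0.0022]))
113.5 (array([  3.6, -10.8,   1.3]), array([-0.0005, -0.0007,  0.0022]))
115.0 (array([  4.5, -13. ,   1.7]), array([-0.0005, -0.0007,  0.0022]))
116.5 (array([  5.5, -15.1,   2. ]), array([-0.0005, -0.0007,  0.0022]))
118.0 (array([  6.5, -17.2,   2.4]), array([-0.0005, -0.0007,  0.0022]))
119.5 (array([  7.6, -19.3,   2.8]), array([-0.0005, -0.0007,  0.0022]))
121.0 (array([  8.7, -21.4,   3.2]), array([-0.0005, -0.0007,  0.0022]))
122.5 (array([  9.9, -23.4,   3.6]), array([-0.0005, -0.0007,  0.0022]))
124.0 (array([ 11.1, -25.4,   4.1]), array([-0.0005, -0.0007,  0.0022]))
```

View pics/side7.png

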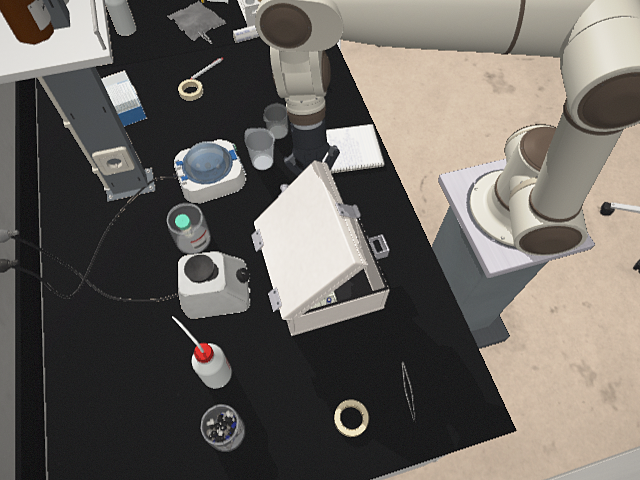

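The side view shows the lid following the knob, now about half-way down, with its front edge at (320-365,165-280).

{"fn": "apply_moves", "kwargs": {
  "rows": [
    [[0.4,-1.9,0.2,0,0,0,0.05],[1.2,-4.2,0.4,0,0,0,0.05],[1.9,-6.4,0.7,0,0,0,0.05],[2.7,-8.6,1.0,0,0,0,0.05],[3.6,-10.8,1.3,0,0,0,0.05],[4.5,-13.0,1.7,0,0,0,0.05],[5.5,-15.1,2.0,0,0,0,0.05],[6.5,-17.2,2.4,0,0,0,0.05],[7.6,-19.3,2.8,0,0,0,0.05],[8.7,-21.4,3.2,0,0,0,0.05],[9.9,-23.4,3.6,0,0,0,0.05],[11.1,-25.4,4.1,0,0,0,0.05]]
  ]
}}

```text
time: 15.6
ee_pos: [0.4994, -0.0989, 0.1118]
tcp_rot: [-179.5, 70.0, 91.4]
wrist_force: [0.9, -1.4, -4.1]
opening: 0.0103
```

```bash
python3 st.py 125.5,127,128.5,130,131.5,133,134.5,136,137.5,139,140.5,142
```

```text
th 124.38 r 90.90 dy 0.0 | Frad -3.9 Ftan(fwd+) 1.6 Fy -1.4 open 0.0103 rot [-179.55   69.96   91.39] tq [-0.8  -0.02 -0.12] t 15.6
125.5 (array([ 1. , -1.5,  0.4]), array([-0.0007, -0.0008,  0.0026]))
127.0 (array([ 2.3, -3.4,  0.8]), array([-0.0007, -0.0008,  0.0026]))
128.5 (array([ 3.7, -5.2,  1.3]), array([-0.0007, -0.0008,  0.0026]))
130.0 (array([ 5.1, -7.1,  1.9]), array([-0.0007, -0.0008,  0.0026]))
131.5 (array([ 6.5, -8.9,  2.4]), array([-0.0007, -0.0008,  0.0026]))
133.0 (array([  8.1, -10.6,   2.9]), array([-0.0007, -0.0008,  0.0026]))
134.5 (array([  9.6, -12.4,   3.5]), array([-0.0007, -0.0008,  0.0026]))
136.0 (array([ 11.2, -14. ,   4.1]), array([-0.0007, -0.0008,  0.0026]))
137.5 (array([ 12.8, -15.7,   4.7]), array([-0.0007, -0.0008,  0.0026]))
139.0 (array([ 14.5, -17.2,   5.3]), array([-0.0007, -0.0008,  0.0026]))
140.5 (array([ 16.2, -18.8,   5.9]), array([-0.0007, -0.0008,  0.0026]))
142.0 (array([ 18. , -20.3,   6.6]), array([-0.0007, -0.0008,  0.0026]))
```

{"fn": "apply_moves", "kwargs": {
  "rows": [
    [[1.0,-1.5,0.4,0,0,0,0.05],[2.3,-3.4,0.8,0,0,0,0.05],[3.7,-5.2,1.3,0,0,0,0.05],[5.1,-7.1,1.9,0,0,0,0.05],[6.5,-8.9,2.4,0,0,0,0.05],[8.1,-10.6,2.9,0,0,0,0.05],[9.6,-12.4,3.5,0,0,0,0.05],[11.2,-14.0,4.1,0,0,0,0.05],[12.8,-15.7,4.7,0,0,0,0.05],[14.5,-17.2,5.3,0,0,0,0.05],[16.2,-18.8,5.9,0,0,0,0.05],[18.0,-20.3,6.6,0,0,0,0.05]]
  ]
}}

```text
time: 16.8
ee_pos: [0.479, -0.0993, 0.0925]
tcp_rot: [-179.6, 70.0, 91.4]
wrist_force: [1.0, -0.3, -6.2]
opening: 0.0104
```

```bash
python3 st.py 143,144,145,146,147,148,149,150,151,152,153,154
```

```text
th 142.14 r 90.82 dy -0.0 | Frad -4.5 Ftan(fwd+) 4.3 Fy -0.3 open 0.0104 rot [-179.59   69.95   91.36] tq [-0.79 -0.22 -0.16] t 16.8
143.0 (array([ 1. , -0.9,  0.3]), array([-0.0006, -0.0008,  0.0024]))
144.0 (array([ 2.2, -1.8,  0.8]), array([-0.0006, -0.0008,  0.0024]))
145.0 (array([ 3.4, -2.7,  1.2]), array([-0.0006, -0.0008,  0.0024]))
146.0 (array([ 4.6, -3.6,  1.7]), array([-0.0006, -0.0008,  0.0024]))
147.0 (array([ 5.9, -4.5,  2.1]), array([-0.0006, -0.0008,  0.0024]))
148.0 (array([ 7.1, -5.4,  2.6]), array([-0.0006, -0.0008,  0.0024]))
149.0 (array([ 8.4, -6.2,  3. ]), array([-0.0006, -0.0008,  0.0024]))
150.0 (array([ 9.7, -7. ,  3.5]), array([-0.0006, -0.0008,  0.0024]))
151.0 (array([11. , -7.8,  4. ]), array([-0.0006, -0.0008,  0.0024]))
152.0 (array([12.3, -8.5,  4.5]), array([-0.0006, -0.0008,  0.0024]))
153.0 (array([13.6, -9.3,  4.9]), array([-0.0006, -0.0008,  0.0024]))
154.0 (array([ 15. , -10. ,   5.4]), array([-0.0006, -0.0008,  0.0024]))
```

{"fn": "apply_moves", "kwargs": {
  "rows": [
    [[1.0,-0.9,0.3,0,0,0,0.05],[2.2,-1.8,0.8,0,0,0,0.05],[3.4,-2.7,1.2,0,0,0,0.05],[4.6,-3.6,1.7,0,0,0,0.05],[5.9,-4.5,2.1,0,0,0,0.05],[7.1,-5.4,2.6,0,0,0,0.05],[8.4,-6.2,3.0,0,0,0,0.05],[9.7,-7.0,3.5,0,0,0,0.05],[11.0,-7.8,4.0,0,0,0,0.05],[12.3,-8.5,4.5,0,0,0,0.05],[13.6,-9.3,4.9,0,0,0,0.05],[15.0,-10.0,5.4,0,0,0,0.05]]
  ]
}}

```text
time: 18.0
ee_pos: [0.4691, -0.0994, 0.0765]
tcp_rot: [-179.6, 70.0, 91.3]
wrist_force: [3.5, -0.3, -6.6]
opening: 0.0108
```

```bash
python3 st.py 154.5,155,155.5,156,156.5,157,157.5,158
```

```text
th 154.06 r 90.85 dy 0.1 | Frad -6.0 Ftan(fwd+) 4.4 Fy -0.4 open 0.0108 rot [-179.63   69.95   91.31] tq [-0.83 -0.68 -0.34] t 18.0
154.5 (array([ 0.6, -0.3,  0.3]), array([-0.0005, -0.0008,  0.0022]))
155.0 (array([ 1.2, -0.7,  0.5]), array([-0.0005, -0.0008,  0.0022]))
155.5 (array([ 1.9, -1. ,  0.7]), array([-0.0005, -0.0008,  0.0022]))
156.0 (array([ 2.6, -1.3,  1. ]), array([-0.0005, -0.0008,  0.0022]))
156.5 (array([ 3.3, -1.7,  1.2]), array([-0.0005, -0.0008,  0.0022]))
157.0 (array([ 4. , -2. ,  1.5]), array([-0.0005, -0.0008,  0.0022]))
157.5 (array([ 4.6, -2.3,  1.7]), array([-0.0005, -0.0008,  0.0022]))
158.0 (array([ 5.3, -2.6,  2. ]), array([-0.0005, -0.0008,  0.0022]))
```

{"fn": "apply_moves", "kwargs": {
  "rows": [
    [[0.6,-0.3,0.3,0,0,0,0.05],[1.2,-0.7,0.5,0,0,0,0.05],[1.9,-1.0,0.7,0,0,0,0.05],[2.6,-1.3,1.0,0,0,0,0.05],[3.3,-1.7,1.2,0,0,0,0.05],[4.0,-2.0,1.5,0,0,0,0.05],[4.6,-2.3,1.7,0,0,0,0.05],[5.3,-2.6,2.0,0,0,0,0.05]]
  ]
}}

```text
time: 18.8
ee_pos: [0.4666, -0.0995, 0.0708]
tcp_rot: [-179.7, 70.0, 91.3]
wrist_force: [4.8, 1.1, -8.1]
opening: 0.0104
```

```bash
python3 st.py 158.5,159,159.5,160
```

```text
th 157.96 r 90.83 dy -0.0 | Frad -7.5 Ftan(fwd+) 5.7 Fy 1.0 open 0.0104 rot [-179.68   69.95   91.27] tq [-0.65 -0.84 -0.49] t 18.8
158.5 (array([ 0.7, -0.4,  0.3]), array([-0.0004, -0.0008,  0.0019]))
159.0 (array([ 1.4, -0.7,  0.5]), array([-0.0004, -0.0008,  0.0019]))
159.5 (array([ 2.1, -0.9,  0.8]), array([-0.0004, -0.0008,  0.0019]))
160.0 (array([ 2.8, -1.2,  1. ]), array([-0.0004, -0.0008,  0.0019]))
```

{"fn": "apply_moves", "kwargs": {
  "rows": [
    [[0.7,0.1,0.3,0,0,0,0.05],[1.4,-0.1,0.5,0,0,0,0.05],[2.1,-0.4,0.8,0,0,0,0.05]]
  ]
}}

```text
time: 19.1
ee_pos: [0.4657, -0.0995, 0.0685]
tcp_rot: [-179.5, 70.0, 91.4]
wrist_force: [0.4, -1.0, -6.0]
opening: 0.0107
```

```bash
python3 st.py 160,160.5,161,161.5 -0.4
```

```text
th 159.54 r 90.75 dy -0.0 | Frad -2.4 Ftan(fwd+) 5.5 Fy -1.0 open 0.0107 rot [-179.54   69.95   91.41] tq [-0.73 -0.06 -0.09] t 19.1
160.0 (array([ 0.7, -0. ,  0.2]), array([-0.0006, -0.0008,  0.0027]))
160.5 (array([ 1.4, -0.3,  0.5]), array([-0.0006, -0.0008,  0.0027]))
161.0 (array([ 2.1, -0.5,  0.7]), array([-0.0006, -0.0008,  0.0027]))
161.5 (array([ 2.8, -0.8,  1. ]), array([-0.0006, -0.0008,  0.0027]))
```

{"fn": "apply_moves", "kwargs": {
  "rows": [
    [[0.7,-0.1,0.2,0,0,0,0.05],[1.4,-0.4,0.5,0,0,0,0.05]]
  ]
}}

```text
time: 19.3
ee_pos: [0.4651, -0.0995, 0.0669]
tcp_rot: [-179.5, 70.0, 91.5]
wrist_force: [1.2, -0.4, -5.8]
opening: 0.0109
```

```bash
python3 st.py 161,161.5,162 -0.3
```

```text
th 160.60 r 90.78 dy 0.0 | Frad -3.0 Ftan(fwd+) 5.1 Fy -0.4 open 0.0109 rot [-179.48   69.95   91.46] tq [-0.72 -0.13 -0.06] t 19.3
161.0 (array([ 0.6, -0. ,  0.2]), array([-0.0008, -0.0008,  0.003 ]))
161.5 (array([ 1.3, -0.3,  0.5]), array([-0.0008, -0.0008,  0.003 ]))
162.0 (array([ 2. , -0.5,  0.7]), array([-0.0008, -0.0008,  0.003 ]))
```

{"fn": "apply_moves", "kwargs": {
  "rows": [
    [[0.6,-0.1,0.2,0,0,0,0.05],[1.2,-0.3,0.5,0,0,0,0.05]]
  ]
}}

```text
time: 19.5
ee_pos: [0.4647, -0.0996, 0.0655]
tcp_rot: [-179.4, 70.0, 91.5]
wrist_force: [-0.6, -0.1, -5.7]
opening: 0.0108
```

```bash
python3 st.py 162,162.5,163 -0.3
```

```text
th 161.51 r 90.74 dy -0.1 | Frad -1.2 Ftan(fwd+) 5.6 Fy -0.0 open 0.0108 rot [-179.43   69.95   91.5 ] tq [-0.73  0.01 -0.02] t 19.5
162.0 (array([ 0.7, -0.1,  0.2]), array([-0.0009, -0.0008,  0.0033]))
162.5 (array([ 1.5, -0.3,  0.5]), array([-0.0009, -0.0008,  0.0033]))
163.0 (array([ 2.2, -0.6,  0.7]), array([-0.0009, -0.0008,  0.0033]))
```

{"fn": "apply_moves", "kwargs": {
  "rows": [
    [[0.6,-0.2,0.2,0,0,0,0.05],[0.6,-0.2,0.2,0,0,0,0.05]]
  ]
}}

```text
time: 19.7
ee_pos: [0.4646, -0.0996, 0.0651]
tcp_rot: [-179.5, 70.0, 91.4]
wrist_force: [1.2, -0.4, -3.0]
opening: 0.0107
```

```bash
python3 st.py 162.5,163 -0.2; python3 - <<'E'
from h import *
from workcell import cams
p=cams.camera("side");W=cloud(p).reshape(-1,3)
x=(W-C0)@EX*1000;y=(W-C0)@EY*1000;z=W[:,2]*1000
m=(x>-105)&(x<95)&(y>-80)&(y<105)&(z>130)&(z<185)
for _ in range(3):
    A=np.c_[x[m],y[m],np.ones(m.sum())];c=np.linalg.lstsq(A,z[m],rcond=None)[0];r=z-(c[0]*x+c[1]*y+c[2]);m&=abs(r)<6
print(m.sum(),c,"lid angle",-np.arctan(c[0]))
E
```

```text
th 161.76 r 90.69 dy -0.1 | Frad -2.1 Ftan(fwd+) 2.5 Fy -0.4 open 0.0107 rot [-179.51   69.95   91.42] tq [-0.57 -0.1  -0.09] t 19.7
162.5 (array([ 1.1, -0.4,  0.3]), array([-0.0008, -0.0008,  0.0028]))
163.0 (array([ 1.8, -0.6,  0.6]), array([-0.0008, -0.0008,  0.0028]))
6916 [-7.24300944e-02 -1.20301150e-04  1.49382614e+02] lid angle 0.07230383260715417
```

{"fn": "apply_moves", "kwargs": {
  "rows": [
    [[0.3,-0.1,0.1,0,0,0,0.05],[0.5,-0.1,0.2,0,0,0,0.05],[0.5,-0.1,0.2,0,0,0,0.05]]
  ]
}}

```text
time: 20.05
ee_pos: [0.4646, -0.0996, 0.0649]
tcp_rot: [-179.6, 70.0, 91.4]
wrist_force: [-0.2, 0.3, -0.7]
opening: 0.011
```

```bash
python3 st.py 162.5,163 -0.2
```

```text
th 161.90 r 90.60 dy -0.1 | Frad 0.0 Ftan(fwd+) 0.7 Fy 0.3 open 0.011 rot [-179.58   69.96   91.36] tq [-0.4  -0.02 -0.05] t 20.05
162.5 (array([ 0.9, -0.4,  0.2]), array([-0.0006, -0.0007,  0.0024]))
163.0 (array([ 1.6, -0.6,  0.5]), array([-0.0006, -0.0007,  0.0024]))
```

{"fn": "apply_moves", "kwargs": {
  "rows": [
    [[0,0,0,0,0,0,0.15],[0,0,0,0,0,0,0.25],[0,0,0,0,0,0,0.4],[0,0,0,0,0,0,0.4],[-8,0,0,0,0,0,0.4],[-20,0,0,0,0,0,0.4],[-40,0,0,0,0,0,0.4],[-65,0,0,0,0,0,0.4],[-95,0,0,0,0,0,0.4],[-120,0,0,0,0,0,0.4],[-120,0,0,0,0,0,0.4]]
  ]
}}

```text
time: 21.15
ee_pos: [0.4668, -0.1424, 0.1816]
tcp_rot: [179.6, 70.1, 90.5]
wrist_force: [-1.1, 0.2, -0.5]
opening: 0.0348
```

```bash
python3 - <<'E'
from h import *
from workcell import cams,get_obs
import cv2
p=cams.camera("side");cv2.imwrite("pics/side8.png",p["pixels"][:,:,::-1]);W=cloud(p).reshape(-1,3)
x=(W-C0)@EX*1000;y=(W-C0)@EY*1000;z=W[:,2]*1000
m=(x>-105)&(x<95)&(y>-80)&(y<105)&(z>130)&(z<185)
for _ in range(3):
    A=np.c_[x[m],y[m],np.ones(m.sum())];c=np.linalg.lstsq(A,z[m],rcond=None)[0];r=z-(c[0]*x+c[1]*y+c[2]);m&=abs(r)<6
print(m.sum(),c,"lid angle",-np.arctan(c[0]))
mm=(z>120)&(z<175)&(abs(x)<140)&(abs(y)<140)&(abs(z-(c[0]*x+c[1]*y+c[2]))<4)
print("x,y ext",np.percentile(x[mm],[1,99]),np.percentile(y[mm],[1,99]))
for l in("lid_press","catch_front"): print(l,[(d["confidence"],np.round([(np.array(d["at"])-C0)@EX*1000,(np.array(d["at"])-C0)@EY*1000,d["at"][2]*1000],1)) for d in cams.find_in(l,p)[:2]])
o=get_obs();zp=c[0]*-93+c[2];print("press z",zp)
Rg=np.stack([-EZ,EX,np.cross(-EZ,EX)],1)
# reported TCP = tip+30 along x
for h in (150,60,20): print(h,rel(o,c2w(-93,0,zp+h-30),Rg))
print(o["wrist_force"],o["q"])
E
```

```text
6918 [-7.21616958e-02 -7.99954815e-05  1.49340746e+02] lid angle 0.07203682960649475
x,y ext [-115.78253259  117.48652499] [-118.11224156  124.21895005]
lid_press [(0.71, array([ -3.5,  20.5, 151. ]))]
catch_front [(0.77, array([  4.1,  28.5, 145.1]))]
press z 156.05178357449964
150 (array([ -26.1,   -0.4, -216.1]), array([-0.0004, -0.3498,  0.0026]))
60 (array([  58.5,   -0.2, -185.3]), array([-0.0004, -0.3498,  0.0026]))
20 (array([ 9.610e+01, -1.000e-01, -1.716e+02]), array([-0.0004, -0.3498,  0.0026]))
[0.18344046 0.05240365 0.5082538 ] [-27.89548056   4.92398452   4.71476571  99.898353    17.39781718
  59.62859295]
```

View pics/side8.png

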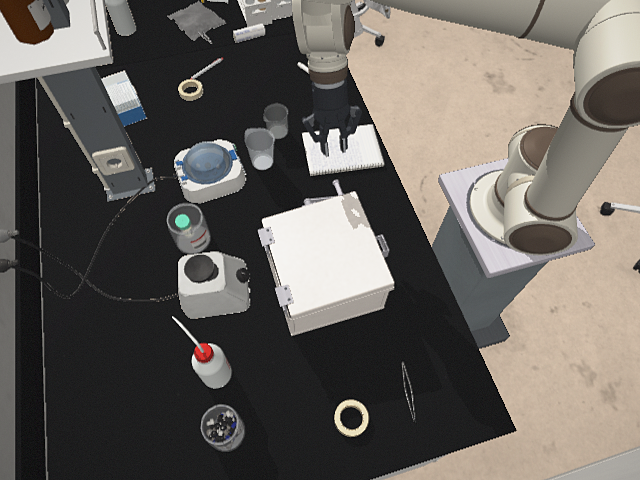

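{"fn": "apply_moves", "kwargs": {
  "rows": [
    [[-20,0,0,0,-0.1,0,0.2],[-35,0,-30,0,-0.2,0,0.0],[-35,0,-70,0,-0.3,0,0.0],[-30,0,-110,0,-0.35,0,0.0],[-26,0,-150,0,-0.35,0,0.0],[-26,0,-190,0,-0.35,0,0.0],[-26,0,-216,0,-0.35,0,0.0],[16,0,-201,0,-0.35,0,0.0],[58,0,-185,0,-0.35,0,0.0],[58,0,-185,0,-0.35,0,0.0]]
  ]
}}

```text
time: 22.3
ee_pos: [0.4584, 0.0528, 0.1792]
tcp_rot: [-84.7, 89.2, -173.7]
wrist_force: [-1.0, 0.1, 0.8]
opening: 0.0
```

```bash
python3 - <<'E'
from h import *
from workcell import cams,get_obs
import cv2
p=cams.camera("side");W=cloud(p);o=get_obs();Rc=rot(o["tcp_rot"]);T=(W-o["ee_pos"])@Rc*1000
m=(abs(T[...,1])<30)&(abs(T[...,2])<30)&(T[...,0]>-90)&(T[...,0]<10)&(p["range_z"]>0)
P=T[m];P=P[np.argsort(-P[:,0])];print(P[:30].round(0).astype(int).tolist())
cv2.imwrite("pics/side9.png",cv2.resize(p["pixels"][130:310,240:440,::-1],None,fx=4,fy=3.3))
Rg=np.stack([-EZ,EX,np.cross(-EZ,EX)],1)
for h in (20,0): print(h,rel(o,c2w(-93,0,156+h-30),Rg))
print(o["wrist_force"],o["torque"])
E
```

```text
[[-23, 4, -9], [-24, -15, -6], [-24, 0, -11], [-24, -7, -11], [-27, -4, -12], [-27, 3, -12], [-27, 4, -9], [-29, -8, -11], [-29, 4, -8], [-30, -12, -8], [-31, -6, -12], [-31, -1, -11], [-31, -1, -13], [-31, 2, -13], [-32, 7, -9], [-32, 4, -12], [-33, -14, -8], [-33, 10, 2], [-33, 10, -6], [-34, -14, -6], [-34, 10, -9], [-34, 7, -8], [-35, 11, -2], [-35, -3, -11], [-35, -2, -14], [-36, 2, -12], [-36, 9, -8], [-36, -15, -8], [-37, 5, -10], [-37, -6, -14]]
20 (array([37.7,  2.4, -0.4]), array([0.0005, 0.0008, 0.0091]))
0 (array([57.7,  2.6, -0.4]), array([0.0005, 0.0008, 0.0091]))
[-1.00859485 -0.99958224  1.27574095] [ 0.04187016 -0.05842478 -0.06167543]
```

View pics/side9.png

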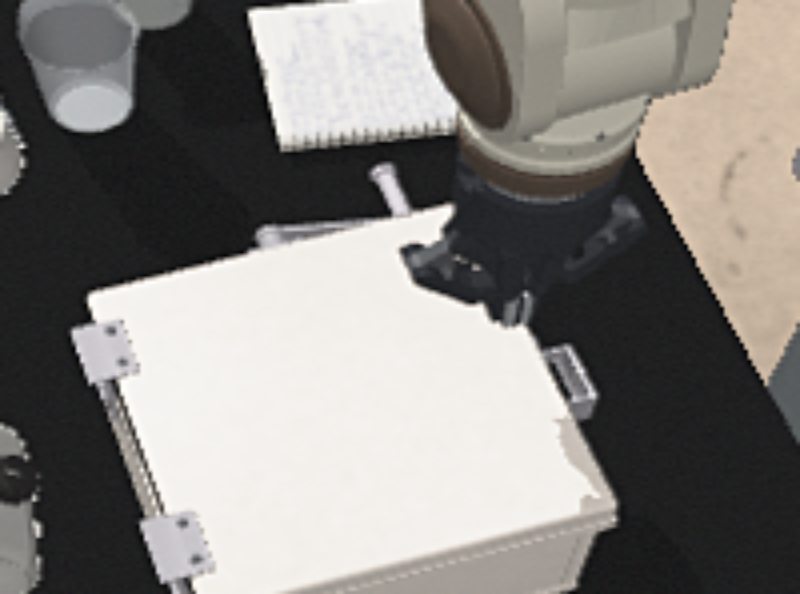

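{"fn": "apply_moves", "kwargs": {
  "rows": [
    [[15,1,0,0,0,0.009,0],[28,2.5,0,0,0,0.009,0],[38,2.5,0,0,0,0.009,0],[44,2.5,0,0,0,0.009,0],[44,2.5,0,0,0,0.009,0]]
  ]
}}

```text
time: 22.85
ee_pos: [0.4622, 0.0527, 0.1395]
tcp_rot: [-37.5, 89.9, -126.6]
wrist_force: [0.6, -0.3, 0.2]
opening: 0.0002
```

{"fn": "apply_moves", "kwargs": {
  "rows": [
    [[1,0,0,0,0,0,0],[2,0,0,0,0,0,0],[3,0,0,0,0,0,0],[4,0,0,0,0,0,0],[4,0,0,0,0,0,0]]
  ]
}}

```text
time: 23.35
ee_pos: [0.4622, 0.0527, 0.1355]
tcp_rot: [-35.2, 89.9, -124.3]
wrist_force: [0.7, -0.7, 0.2]
opening: 0.0003
```

{"fn": "apply_moves", "kwargs": {
  "rows": [
    [[1,0,0,0,0,0,0],[2,0,0,0,0,0,0],[3,0,0,0,0,0,0],[3,0,0,0,0,0,0]]
  ]
}}

```text
time: 23.75
ee_pos: [0.4621, 0.0527, 0.1323]
tcp_rot: [-46.9, 89.9, -136.0]
wrist_force: [0.3, -0.3, 0.0]
opening: -0.0002
```

{"fn": "apply_moves", "kwargs": {
  "rows": [
    [[0.7,0,0,0,0,0,0],[1.4,0,0,0,0,0,0]]
  ]
}}

```text
time: 23.95
ee_pos: [0.4621, 0.0527, 0.1308]
tcp_rot: [-47.3, 89.9, -136.3]
wrist_force: [-0.4, 0.7, -0.2]
opening: 0.0003
```

{"fn": "apply_moves", "kwargs": {
  "rows": [
    [[0.7,0,0,0,0,0,0],[1.4,0,0,0,0,0,0]]
  ]
}}

```text
time: 24.15
ee_pos: [0.4621, 0.0527, 0.1295]
tcp_rot: [-41.3, 89.9, -130.3]
wrist_force: [-1.4, -0.6, 3.9]
opening: 0.0005
```

{"fn": "apply_moves", "kwargs": {
  "rows": [
    [[0.6,0,0,0,0,0,0],[0.6,0,0,0,0,0,0]]
  ]
}}

```text
time: 24.35
ee_pos: [0.4621, 0.0527, 0.1294]
tcp_rot: [-12.2, 90.0, -101.3]
wrist_force: [-2.4, -1.1, 4.7]
opening: -0.0002
```

{"fn": "apply_moves", "kwargs": {
  "rows": [
    [[0.6,0,0,0,0,0,0],[0.6,0,0,0,0,0,0]]
  ]
}}

```text
time: 24.55
ee_pos: [0.4622, 0.0527, 0.1294]
tcp_rot: [26.3, 90.0, -62.7]
wrist_force: [-2.6, 0.3, 6.9]
opening: 0.0
```

{"fn": "apply_moves", "kwargs": {
  "rows": [
    [[0.5,0,0,0,0,0,0],[0.8,0,0,0,0,0,0],[0.8,0,0,0,0,0,0]]
  ]
}}

```text
time: 24.85
ee_pos: [0.4622, 0.0527, 0.1293]
tcp_rot: [61.2, 89.9, -27.8]
wrist_force: [-2.5, -0.5, 7.5]
opening: 0.0
```

{"fn": "apply_moves", "kwargs": {
  "rows": [
    [[0.7,0,0,0,0,0,0],[1.0,0,0,0,0,0,0],[1.0,0,0,0,0,0,0]]
  ]
}}

```text
time: 25.15
ee_pos: [0.4622, 0.0527, 0.1292]
tcp_rot: [74.8, 89.9, -14.3]
wrist_force: [-4.3, -1.0, 7.6]
opening: -0.0001
```

{"fn": "apply_moves", "kwargs": {
  "rows": [
    [[0.9,0,0,0,0,0,0],[1.3,0,0,0,0,0,0],[1.3,0,0,0,0,0,0]]
  ]
}}

```text
time: 25.45
ee_pos: [0.4622, 0.0527, 0.1291]
tcp_rot: [82.8, 89.8, -6.2]
wrist_force: [-4.2, -0.2, 10.8]
opening: 0.0005
```

```bash
python3 - <<'E'
from h import *
from workcell import get_obs
o=get_obs();print(o["ee_pos"],o["wrist_force"],o["torque"],rot(o["tcp_rot"]).round(4).tolist())
E
```

```text
[0.46224496 0.05272915 0.1290884 ] [-4.15581261 -0.17570158 10.83733409] [-0.11415955  0.89390835 -0.08228219] [[0.0032, 0.9999, 0.0169], [-0.0003, 0.0169, -0.9999], [-1.0, 0.0032, 0.0004]]
```

{"fn": "apply_moves", "kwargs": {
  "rows": [
    [[1.0,0,0,0,0,0,0],[1.5,0,0,0,0,0,0],[1.5,0,0,0,0,0,0]]
  ]
}}

```text
time: 25.75
ee_pos: [0.4623, 0.0527, 0.129]
tcp_rot: [86.1, 89.7, -3.0]
wrist_force: [-4.4, -1.4, 13.1]
opening: 0.0004
```

{"fn": "apply_moves", "kwargs": {
  "rows": [
    [[1.2,0,0,0,0,0,0],[1.7,0,0,0,0,0,0],[1.7,0,0,0,0,0,0]]
  ]
}}

```text
time: 26.05
ee_pos: [0.4623, 0.0527, 0.1288]
tcp_rot: [88.7, 89.7, -0.3]
wrist_force: [-4.7, -1.0, 13.5]
opening: 0.0003
```

{"fn": "apply_moves", "kwargs": {
  "rows": [
    [[1.3,0,0,0,0,0,0],[1.9,0,0,0,0,0,0],[1.9,0,0,0,0,0,0]]
  ]
}}

```text
time: 26.35
ee_pos: [0.4623, 0.0527, 0.1286]
tcp_rot: [90.4, 89.6, 1.3]
wrist_force: [-6.2, -0.4, 14.0]
opening: 0.0002
```

{"fn": "apply_moves", "kwargs": {
  "rows": [
    [[1.5,0,0,0,0,0,0],[2.1,0,0,0,0,0,0],[2.1,0,0,0,0,0,0]]
  ]
}}

```text
time: 26.65
ee_pos: [0.4622, 0.0527, 0.128]
tcp_rot: [91.0, 89.5, 2.0]
wrist_force: [-5.9, -0.6, 13.2]
opening: 0.0003
```

{"fn": "apply_moves", "kwargs": {
  "rows": [
    [[1.5,0,0,0,0,0,0],[2.0,0,0,0,0,0,0],[2.0,0,0,0,0,0,0]]
  ]
}}

```text
time: 26.95
ee_pos: [0.4621, 0.0527, 0.1271]
tcp_rot: [91.8, 89.5, 2.7]
wrist_force: [-5.0, -0.3, 11.4]
opening: 0.0002
```

{"fn": "apply_moves", "kwargs": {
  "rows": [
    [[1.5,0,0,0,0,0,0],[2.0,0,0,0,0,0,0],[2.0,0,0,0,0,0,0]]
  ]
}}

```text
time: 27.25
ee_pos: [0.4618, 0.0527, 0.1258]
tcp_rot: [92.0, 89.4, 3.0]
wrist_force: [-3.5, -1.3, 7.4]
opening: 0.0
```

{"fn": "apply_moves", "kwargs": {
  "rows": [
    [[0.6,0,0,0,0,0,0],[1.0,0,0,0,0,0,0],[1.0,0,0,0,0,0,0]]
  ]
}}

```text
time: 27.55
ee_pos: [0.4617, 0.0527, 0.1252]
tcp_rot: [92.3, 89.4, 3.3]
wrist_force: [-2.8, -0.1, 5.4]
opening: 0.0004
```

```bash
cat > la.py <<'E'
from h import *
from workcell import cams,get_obs
p=cams.camera("side");W=cloud(p).reshape(-1,3)
x=(W-C0)@EX*1000;y=(W-C0)@EY*1000;z=W[:,2]*1000
m=(x>-20)&(x<100)&(y>-80)&(y<105)&(z>125)&(z<165)|((x>-105)&(x<100)&(y>50)&(y<105)&(z>125)&(z<165))
for _ in range(4):
    A=np.c_[x[m],y[m],np.ones(m.sum())];c=np.linalg.lstsq(A,z[m],rcond=None)[0];r=z-(c[0]*x+c[1]*y+c[2]);m&=abs(r)<5
print(m.sum(),c,"lid angle",-np.arctan(c[0]),get_obs()["wrist_force"],get_obs()["time"])
E
python3 la.py
```

```text
5073 [-5.03308961e-02  7.12986170e-04  1.46878132e+02] lid angle 0.05028846120367384 [-2.83276607 -0.75238496  5.3947867 ] 27.6
```

{"fn": "apply_moves", "kwargs": {
  "rows": [
    [[0.6,0,0,0,0,0,0],[1.0,0,0,0,0,0,0],[1.0,0,0,0,0,0,0]]
  ]
}}

```text
time: 27.9
ee_pos: [0.4615, 0.0527, 0.1241]
tcp_rot: [92.5, 89.5, 3.5]
wrist_force: [-1.9, 0.5, 3.1]
opening: 0.0001
```

{"fn": "apply_moves", "kwargs": {
  "rows": [
    [[0.6,0,0,0,0,0,0],[1.0,0,0,0,0,0,0],[1.0,0,0,0,0,0,0]]
  ]
}}

```text
time: 28.2
ee_pos: [0.4616, 0.0527, 0.1227]
tcp_rot: [92.5, 89.5, 3.4]
wrist_force: [0.2, -0.3, -0.2]
opening: 0.0
```

```bash
python3 la.py; python3 la.py
```

```text
5022 [-2.50913458e-02  4.77578650e-04  1.44077633e+02] lid angle 0.02508608214894317 [0.50879479 0.21307323 0.01347509] 28.25
5047 [-2.51570772e-02  6.84876787e-04  1.44100714e+02] lid angle 0.025151772060967383 [ 0.07465168 -0.61339855  0.73912071] 28.3
```

{"fn": "apply_moves", "kwargs": {
  "rows": [
    [[-5,0,0,0,0,0,0],[-20,0,0,0,0,0,0],[-50,0,0,0,0,0,0],[-90,0,0,0,0,0,0],[-130,0,0,0,0,0,0],[-130,-40,0,0,0,0,0],[-130,-80,0,0,0,0,0],[-130,-100,0,0,0,0,0],[-130,-100,0,0,0,0,0]]
  ]
}}

```text
time: 29.2
ee_pos: [0.3589, 0.0509, 0.2542]
tcp_rot: [93.7, 89.3, 4.7]
wrist_force: [-0.3, 0.6, 0.2]
opening: 0.0002
```

```bash
python3 la.py; python3 - <<'E'
from h import *
from workcell import cams
import cv2
t=cams.camera("top");s=cams.camera("side")
cv2.imwrite("pics/s10.png",s["pixels"][:,:,::-1]);cv2.imwrite("pics/t10.png",t["pixels"][:,:,::-1])
E
python3 la.py
```

```text
5040 [-2.51388096e-02  1.35345856e-04  1.44127581e+02] lid angle 0.025133516014346678 [ 0.82027468  0.36097514 -1.03868936] 29.25
5002 [-2.45678513e-02  1.53371766e-03  1.44017442e+02] lid angle 0.024562910247145554 [0.03692898 0.49980751 0.75714132] 29.4
```

View pics/s10.png

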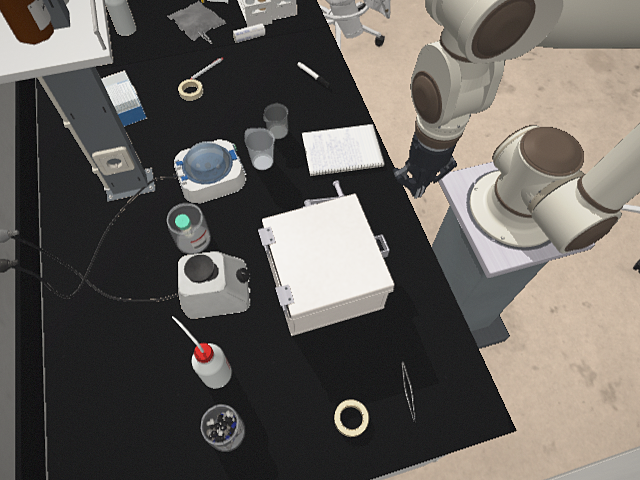

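View pics/t10.png

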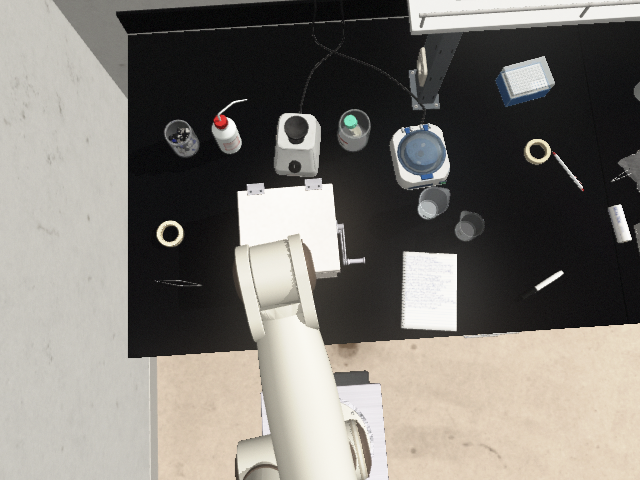

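Both views show the lid shut, the arm clear of it, and the beaker, cup, tape and tweezers at their starting pixel positions. I'll hand it in.

```bash
python3 -c "
from workcell import bot
print(bot.job_done())"
```

```text
the job is handed in; nothing more can be done
None
```

The chest is shut and the job is handed in. The lid snapped past its front catch and held after the arm moved away, at about 29 s of the 70 s allowed.

- **Stay:** I gripped the knee knob, lifted it past centre and guided it round its arc. The highest wrist force I read at the stay was about 9 N, well under the 22 N at which its foot slips. I did not measure the foot itself for slip.
- **Lid:** I lowered it until the force on the knob fell to nearly nothing, with the lid resting on the catch at 0.072 rad. I then pressed slowly on the press point. The force peaked at about 15 N, fell away, and the lid snapped down to 0.025 rad.
- **Last checks:** With the arm clear, the lid read 0.025 rad twice (the limit is 0.050). The wrist force was near zero. In the final pictures the beaker, cup, tape and tweezers stand where they were at the start.
- **What disagreed:** In the camera depth the fingertips ended about 25–30 mm short of the reported TCP. Because of this my first attempt to grip the knob closed on nothing. It read no contact force and moved nothing. I allowed for the offset after that, and the second grip held.

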